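# Weigh a packed headset case on a hand spring scale

## Robot

A 6-joint arm with a two-finger parallel gripper is mounted at the origin on the work surface. World frame = base frame: x ahead of the robot, y to its left, z up, the work surface at z = 0. Lengths are in m, angles in rad, forces in N, time in s.
With the tool pointing down it reaches from about 0.275 to 1 m from the base axis. Payload 8.4 kg.
Tool frame: the origin (TCP) lies between the finger pads; the fingertips stand ahead of it and the grasp point (between the pads) lies 3 mm ahead of it (bot.tips_ahead is the z of the fingertips in the tool frame, in m); z points along the fingers, y is the direction in which the jaws open and shut (so a half turn about z gives the same grasp; the last joint's range is limited). The gripper opens to 85 mm and grips with 20 to 120 N. Pads are 22 mm wide; open, the fingers measure 114 mm over their backs; the gripper's body (76 mm by 85 mm) begins 54 mm behind the grasp point. The pads swing forward as they close: fully open they stand 13 mm farther back than shut.
Start: joints at [1.125, 0.353, 1.633, -0, 1.155, -0.002], TCP at [0.268, 0.564, 0.253] pointing down, gripper open.
Joint ranges: [-2.63, 2.63], [-0.92, 2.1], [0.06, 2.66], [-1.3, 4.44], [0, 2.69], [-3.02, 3.02]. Speed limits (rad/s): [2.22, 2.22, 2.79, 3.14, 3.14, 3.14].

## Interface

Orientations are given as a unit quaternion [w, x, y, z].
In Python, from cell import bot, read_camera, get_calibration, find_in, regions_of, pinpoint gives the robot as it stands.
- The arm moves only by the tool servo_tool, never from a script. Its argument "series" is a list that holds one entry, the list of rows, each a list of 4 numbers: the shift along the tool's x, y, z in mm, then the turn about the tool's z in rad. In form: [[[x, y, z, twist], ...]]. A call has 1 to 5 rows; each row shifts and turns the pose as measured when the row begins, along the tool's axes as they then stand; what a row does not reach is not made up. A row lasts 1/12 s, in which the tool goes at most 41.7 mm and 7.16 degrees, less where a joint would pass 70% of its speed; a pose out of reach is approached as far as the arm can. A call is refused whole if a number of a shift passes 41.7 or a number of a turn 0.125, either way. A call with a gripper value outside its range is refused whole. "grip" is the opening, from 0 (shut) to 1 (fully open), set as the call begins (left out, the last holds). The fingers move at their own pace and stop on an object; "grip_force" is the grip in N (left out, the last holds). Time passes only in rows, so rows that do not move let the fingers close. It gives the time, the measured TCP pose, the force and the opening at its end, in the units of the state.
- bot.state(): the state, without advancing time (a new reading comes with each control period).
- read_camera(name): name is "side" or "top"; returns the picture (480x640x3 uint8, red, green, blue); there is no depth.
- get_calibration(name): a dict with "fx", "fy", "cx", "cy" (pixels), "D" ([k1, k2, p1, p2, k3] as OpenCV has them; the pictures are not rectified), "rvec" (rotation vector, rad) and "tvec" (3), from world to camera coordinates, as OpenCV has them. Camera axes: x right, y down, z forward; pixel columns grow to the right and rows downward; lengths in m; the calibration is good to about 2 mm. A picture is of the moment at which its call begins. get_calibration takes no time and is no camera call.
- bot.finish_job(): hands the job in, once; it reports no verdict.
Trained networks look in the newest picture that a camera, given by its name, has taken for a name from the list of things; names that differ only in an ending like _2 or _b are one class to them, and where a whole thing is asked for, a point or a joint stands for the part that bears it (a point fixed in the world has none). Each returns a list of dicts, best first, with "conf" (0 to 1); they miss things now and then, are a little off and sometimes report something else, mostly with a low value. They report only what shows in the picture. A call takes as long as a camera call. They do not tell look-alikes from the thing itself.
- find_in(name, camera): "point" ([column, row] as shares, 0 to 1, of the picture: columns of its width, rows of its height, amid what is visible of it).
- regions_of(name, camera): "region" (480x640 bool, what is visible of it) and "point" ([column, row] as shares, 0 to 1, of the picture: columns of its width, rows of its height, amid what is visible of it).
- pinpoint(name, camera): "point" ([column, row] as shares, 0 to 1, of the picture: columns of its width, rows of its height: a listed point, or the origin of a listed thing).
The state is a dict: "time": time; "q": joint angles; "joint_velocities": joint speeds; "effort": joint torques, N m; "ee_pos": TCP position; "orientation": TCP orientation; "wrist_force": force on the tool from outside, world axes, zero at the start; "torque": the same for the moment, N m; "gripper_width": finger opening in m.
Only numpy, scipy, OpenCV 4.12 (cv2) and the standard library are available. Lean on these libraries where they do the work, as an engineer would, in place of code of your own. Each camera call takes 0.05 s, during which the arm holds its last target.

## Task

Weigh the packed headset case: take the hand spring scale off its fork stand, catch its hook under the middle of the case's carrying handle and take up the weight slowly, so that the pointer creeps and never jumps, until the case just hangs clear of the table, by about a centimetre at most and never as much as three, and hold it still there for a good second for the reading. Then lower it just as slowly where it stood, unhook without dragging or knocking it and hang the scale back in its stand, leaving the other things alone.

Things in the scene. Friction and masses are not known exactly. Their poses are not given: they have to be found in the camera images.
- case: Grey fabric hard-shell case, rounded corners, 150 (x) x 230 (y) x 64 mm high, black zip seam, loose on the table. Origin: centre of its underside, z up. Packed mass hidden, 0.30 to 0.85 kg, evenly packed: centre of mass 67 mm straight below the middle of the handle bar, so hooked d mm beside the middle it hangs tilted by about d/67 rad.
- handle_mid (a point): Middle of the case's fixed, low black bow handle, on the bar's centre line, 98 mm above the case's underside. The bar is round, 10 mm thick, runs along the case's y, straight from -50 to +50 mm; legs reach the lid at y = +-66 mm. Only 29 mm free between the flat lid and the bar: the hook (27 mm from lowest edge to tip) goes under it sliding lightly on the lid. The case is alike from both sides.
- scale: Hand spring scale, loose, at the start hanging upright in the stand, 0.17 kg. Origin: middle of its handle, a round black cross bar at the very top, 18 mm thick, 110 mm long along the scale's y; z up. Below it: neck 12 mm thick to z = -26 mm, metal tube 30 mm thick (33 at its end caps) from there to -110 mm, then a wire hook 43 mm wide in the x-z plane, open towards +x and up.
- hook (a joint): How far the hook is drawn out of the scale's tube (along the scale's -z), m: 0 when it hangs empty, drawn out against a spring of 110 N/m (8.9 mm per 100 g; 27 to 76 mm with the case on it) to a stop at 0.085. Pushed up from below it gives softly, by the same spring, to a hard stop at -0.006 (0.7 N). The pointer on the tube moves with it; creeping means under 0.15 m/s.
- hook_seat (a point): Centre line of a 10 mm bar when seated in the hook's bowl; 155 mm below the scale's origin with the hook at 0, moves with the hook. From here: wire's lowest edge 11 mm below; tip's top 16 mm above, at x = +18 mm; tube's end 45 mm above. A bar gets in over the tip when 21 to 38 mm above this point, moving in the scale's -x until 4 mm from the axis; then raising the hook seats it.
- stand: Fixed dark steel fork stand: plate 150 x 140 x 10 mm, 16 mm post at its x = +80 mm, two 8 mm prongs at y = +-38 mm running from a cross piece at z = 213 mm towards -x, V seat at x = 0, tips turned up 8 mm at x = -22 mm. Origin at table height under the seat. The scale hangs between the prongs, axes along the stand's. To free it raise about 20 mm, draw out to -x; hang back likewise.
- stand_seat (a point): Where the middle of the scale's cross bar rests in the stand's seats, 215 mm above the table.
- mug: White ceramic mug, 80 mm across, 95 mm high, bystander. Origin under its centre.
- succulent: Small succulent in a white pot, 84 mm across, about 120 mm high, bystander. Origin under its centre.
- jar: Amber glass jar with black lid, 64 mm across, 85 mm high, bystander. Origin under its centre.
- hub: Round black power hub with yellow top, 124 mm across, 60 mm high, bystander. Origin under its centre.
- table: The light wooden table, its top at z = 0.
Not all that is in view belongs to the job. Leave any blue or red look-alike of the scale alone.

How it is judged:
By the outcome, as a careful person would: the job done as asked, in the order asked, and still so for the second after the job is handed in, with the robot touching nothing.
It also fails if it takes over 72 s, if anything falls off the work surface, if the arm or the gripper's body presses on something with over 40 N, if the wrist force passes 120 N, or if a joint passes its speed limit or range.

## Working session

There is one attempt and no reset: what is moved stays moved. The work goes in short steps, Python scripts to look and compute and a tool call to move; the robot and the scene stay as the last step left them, time stands still between calls to the robot, and variables do not carry over. Pictures are saved under pics/ and viewed, and the job is handed in when it is done.

Besides the shell and the picture viewer there is one more tool, called as name(argument=value, ...) on one line, values as JSON. servo_tool: Moves the arm, as the interface text tells. Its arguments: {"type":"object","properties":{"series":{"type":"array","items":{"type":"array","items":{"type":"array","items":{"type":"number"}}}},"grip":{"type":"number"},"grip_force":{"type":"number"}},"required":["series"]}

```bash
mkdir -p pics; ls
python3 - <<'E'
from cell import *
import cv2
print(bot.state(), bot.tips_ahead)
for c in("side","top"):
    im=read_camera(c); cv2.imwrite(f"pics/{c}0.png",im[:,:,::-1]); k=get_calibration(c); print(k)
    for n in("scale","case","handle_mid","hook_seat","stand_seat","stand","mug","succulent","jar","hub"):
        print(c,n,[(round(d['conf'],2),(d['point'][0]*640).__round__(1),round(d['point'][1]*480,1)) for d in pinpoint(n,c)])
E
```

```text
pics
{'time': 0.0, 'q': array([ 1.12461147e+00,  3.53633005e-01,  1.63415332e+00, -7.57405255e-06,
        1.15518730e+00, -2.37497944e-03]), 'joint_velocities': array([ 0.00076294,  0.00304149,  0.00144974,  0.00182024, -0.00069891,
       -0.00066678]), 'effort': array([ 1.31099798e-03, -6.05240464e+01, -3.42079604e+01, -1.39061763e-04,
        9.13866417e-03,  1.09018313e-05]), 'ee_pos': array([0.26815745, 0.56404952, 0.2525629 ]), 'orientation': array([-1.50190245e-04,  2.20086704e-01,  9.75480070e-01, -6.73962645e-04]), 'wrist_force': array([0.2857604 , 0.1543533 , 0.32946595]), 'torque': array([ 0.00989404, -0.03289524, -0.02395482]), 'gripper_width': 0.08512149190620226} 0.022
{'fx': 439.6628024307818, 'fy': 439.6628024307818, 'cx': 318.86386828204417, 'cy': 242.7265434508765, 'D': array([-0.06954448,  0.        ,  0.        ,  0.        ,  0.        ]), 'rvec': array([ 2.41073377, -0.3652917 ,  0.11285085]), 'tvec': array([-0.55585595,  0.27265247,  0.99684818])}
side scale [(0.81, 347.7, 436.9), (0.75, 336.8, 312.6), (0.7, 340.9, 248.3), (0.55, 244.6, 348.1)]
side case [(0.7
[... 430 characters left out ...]
710641, 'fy': 542.2532553710641, 'cx': 323.01953520820405, 'cy': 240.10692208980078, 'D': array([-0.09746273,  0.        ,  0.        ,  0.        ,  0.        ]), 'rvec': array([ 2.1750184 , -2.1829201 ,  0.11611334]), 'tvec': array([0.04041127, 0.58259481, 1.26407971])}
top scale [(0.91, 519.2, 264.7), (0.9, 430.7, 237.8), (0.82, 425.0, 326.3), (0.68, 335.3, 211.4)]
top case [(0.97, 248.0, 270.2)]
top handle_mid [(0.92, 243.8, 267.8)]
top hook_seat [(0.4, 501.8, 263.6)]
top stand_seat [(0.8, 429.3, 237.3)]
top stand [(0.61, 411.6, 243.8)]
top mug [(0.58, 424.3, 161.3), (0.26, 144.6, 260.9)]
top succulent [(0.72, 258.7, 168.0)]
top jar []
top hub [(0.95, 146.9, 262.0), (0.15, 422.5, 159.8)]
```

View pics/side0.png

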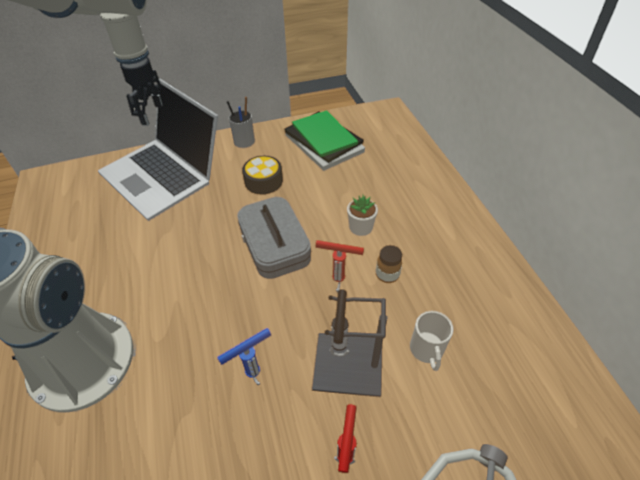

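View pics/top0.png

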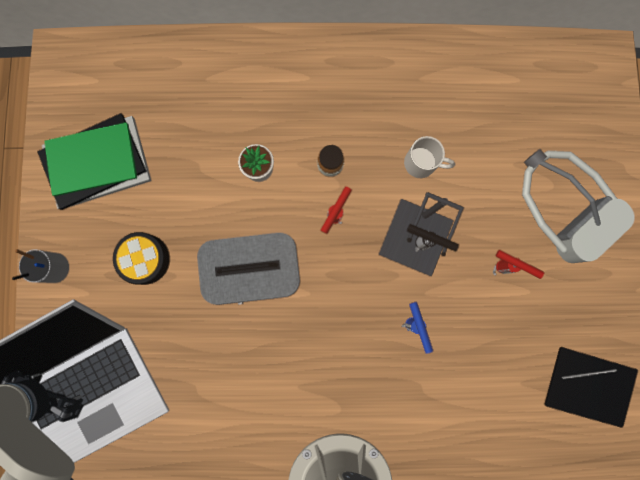

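Candidates for the scale (top picture): black one in the fork stand (432,238), red (336,211), red (519,265), blue (420,327). I choose the black one in the stand. Next I check it in a close crop and measure.

```bash
cat > h.py <<'E'
import numpy as np, cv2
from cell import *
def cal(c):
    k=get_calibration(c); K=np.array([[k['fx'],0,k['cx']],[0,k['fy'],k['cy']],[0,0,1]]); return K,np.array(k['D']),np.array(k['rvec']),np.array(k['tvec'])
def ray(c,p):
    K,D,r,t=cal(c); R=cv2.Rodrigues(r)[0]
    u=cv2.undistortPoints(np.array([[p]],float),K,D)[0,0]
    return -R.T@t, R.T@np.array([u[0],u[1],1])
def atz(c,p,z):
    o,d=ray(c,p); return o+d*(z-o[2])/d[2]
def tri(ps,pt):
    o1,d1=ray('side',ps);o2,d2=ray('top',pt)
    s=np.linalg.lstsq(np.c_[d1,-d2],o2-o1,rcond=None)[0]
    a=o1+d1*s[0];b=o2+d2*s[1]; return (a+b)/2,np.linalg.norm(a-b)
def proj(c,P):
    K,D,r,t=cal(c); return cv2.projectPoints(np.array(P,float).reshape(-1,1,3),r,t,K,D)[0][:,0]
def crop(im,x0,y0,w,h,s,fn):
    cv2.imwrite(fn,cv2.resize(im[y0:y0+h,x0:x0+w,::-1],None,fx=s,fy=s,interpolation=cv2.INTER_CUBIC))
E
python3 - <<'E'
from h import *
np.set_printoptions(precision=4,suppress=True)
im=cv2.imread('pics/top0.png')[:,:,::-1]; crop(im,370,180,110,100,7,'pics/t1.png')
im=cv2.imread('pics/side0.png')[:,:,::-1]; crop(im,290,270,110,130,4.5,'pics/s1.png')
print(tri((337.8,311),(429.3,237.3)), tri((336.8,312.6),(430.7,237.8)))
print(tri((271.8,220.2),(243.8,267.8)),atz('top',(243.8,267.8),.098),atz('side',(271.8,220.2),.098))
print('seat z', atz('top',(429.3,237.3),.215),atz('side',(337.8,311),.215))
for n,c in (('case','top'),('handle_mid','top'),('scale','top'),('stand','top')):
    pass
read_camera('top')
for n in('case','scale'):
    for d in regions_of(n,'top'):
        m=d['region'].astype(np.uint8); ys,xs=np.nonzero(m)
        print(n,d['conf'],cv2.minAreaRect(np.c_[xs,ys].astype(np.float32)),m.sum())
for n,c,z in(('mug',(424.3,161.3),0),('succ',(258.7,168),0),('hub',(146.9,262),0)): print(n,atz('top',c,z))
E
```

```text
(array([ 0.569 , -0.1763,  0.2177]), np.float64(0.0016657524807046947)) (array([ 0.5671, -0.179 ,  0.2176]), np.float64(0.0034990821337726775))
(array([0.5168, 0.2188, 0.0831]), np.float64(0.0037564316249795275)) [0.5143 0.217  0.098 ] [0.5169 0.2045 0.098 ]
seat z [ 0.5701 -0.177   0.215 ] [ 0.5687 -0.1746  0.215 ]
case 0.84 ((248.44656372070312, 268.50579833984375), (65.21461486816406, 100.57614135742188), 83.82982635498047) 6171
scale 0.91 ((336.96551513671875, 210.58619689941406), (15.969799041748047, 50.509132385253906), 21.801410675048828) 513
scale 0.86 ((519.3231201171875, 263.92132568359375), (49.36506652832031, 21.89896011352539), 6.632514476776123) 630
scale 0.76 ((415.74993896484375, 328.75), (53.485557556152344, 21.334959030151367), 69.775146484375) 634
scale 0.71 ((429.75860595703125, 244.1034393310547), (54.22303771972656, 23.026222229003906), 21.801406860351562) 611
mug [ 0.7813 -0.2146  0.    ]
succ [0.7645 0.1959 0.    ]
hub [0.533  0.4677 0.    ]
```

View pics/t1.png

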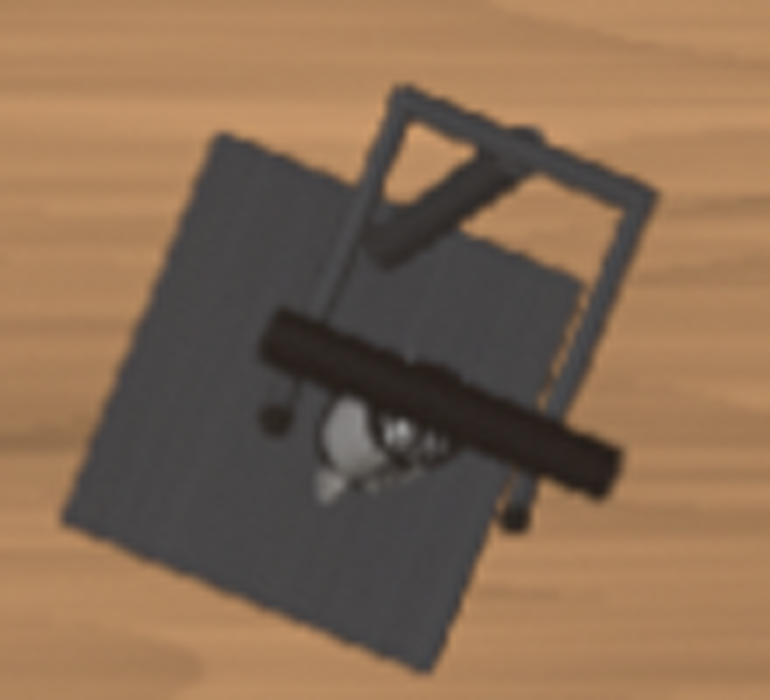

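View pics/s1.png

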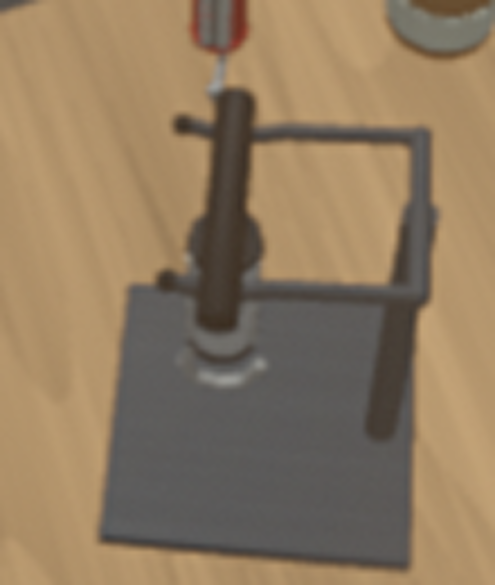

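The crop shows the black-barred scale hanging in the fork stand at top (433,238), no red or blue paint, so the choice holds. Now I refine the bar, prongs and handle edges.

Run:
```python
from h import *
np.set_printoptions(precision=4,suppress=True)
im=cv2.imread('pics/top0.png')[:,:,::-1]; crop(im,190,225,120,90,6.5,'pics/t2.png')
im=cv2.imread('pics/side0.png')[:,:,::-1]; crop(im,230,190,90,95,6,'pics/s2.png')
L=tri((342.7,291.1),(409.7,228.3));R=tri((338.2,342.2),(457.1,247.9)); print(L,R)
a=atz('top',(409.7,228.3),.215);b=atz('top',(457.1,247.9),.215);print(a,b,(a+b)/2,np.linalg.norm(a-b),np.degrees(np.arctan2(*(a-b)[[0,1]])))
# stand prongs: crosspiece corners and tips
P=lambda x,y,z: atz('top',(370+x/7,180+y/7),z)
c1,c2,t1,t2=P(402,93,.213),P(645,195,.213),P(276,418,.219),P(514,517,.219)
print(c1,c2,t1,t2,np.linalg.norm(c1-c2),np.linalg.norm(t1-t2))
for q in((c1-c2),(t1-t2)): print('y dir yaw',np.degrees(np.arctan2(-q[0],q[1])))
pl=[P(220,133,.01),P(62,520,.01),P(430,672,.01),P(583,285,.01)];print(pl,np.linalg.norm(pl[0]-pl[1]),np.linalg.norm(pl[1]-pl[2]))
print(np.mean(pl,0))
```

```text
(array([ 0.5899, -0.1366,  0.218 ]), np.float64(0.002950683722659433)) (array([ 0.5489, -0.235 ,  0.2119]), np.float64(0.001063609711673321))
[ 0.5887 -0.1369  0.215 ] [ 0.5481 -0.2341  0.215 ] [ 0.5684 -0.1855  0.215 ] 0.105324246915447 22.681109251595466
[ 0.6618 -0.1757  0.213 ] [ 0.6313 -0.2476  0.213 ] [ 0.5649 -0.1352  0.219 ] [ 0.5357 -0.2044  0.219 ] 0.07805475606063679 0.075142478173118
y dir yaw -22.95190692201099
y dir yaw -22.820914205312306
[array([ 0.6846, -0.1538,  0.01  ]), array([ 0.5496, -0.0965,  0.01  ]), array([ 0.4965, -0.2233,  0.01  ]), array([ 0.631 , -0.2804,  0.01  ])] 0.14664065568822532 0.13747073599178153
[ 0.5904 -0.1885  0.01  ]
```

View pics/t2.png

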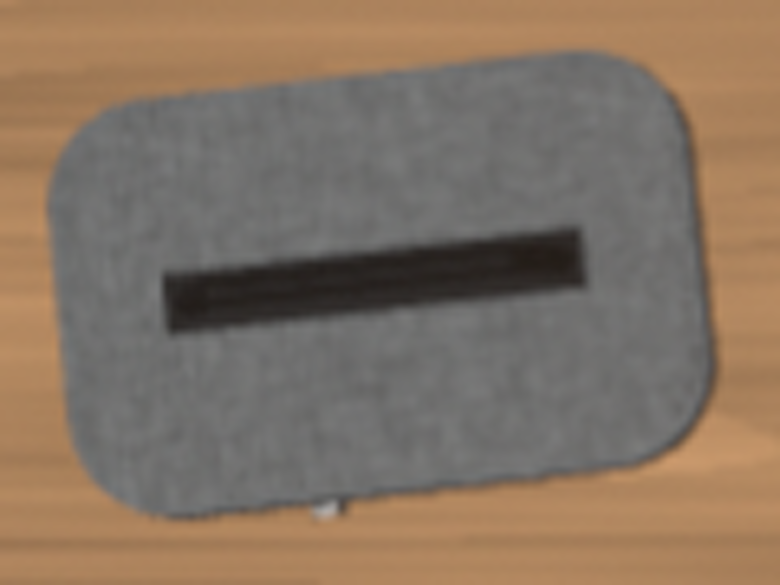

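View pics/s2.png

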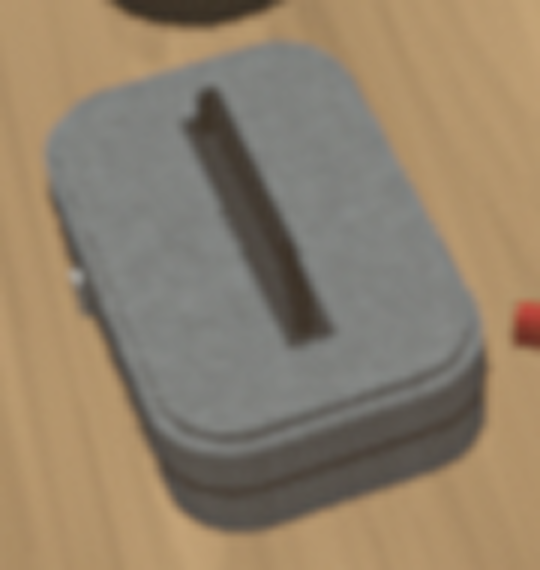

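Run:
```python
from h import *
np.set_printoptions(precision=4,suppress=True)
Q=lambda x,y,z: atz('top',(190+x/6.5,225+y/6.5),z)
for z in(.064,.08,.098):
    a,b=Q(167,302,z),Q(583,258,z);print(z,(a+b)/2,np.linalg.norm(a-b),np.degrees(np.arctan2(-(a-b)[0],(a-b)[1])))
# case region fit
read_camera('top')
mt=regions_of('case','top')[0]['region']; read_camera('side'); rs=regions_of('case','side')[0]; ms=rs['region']; print(mt.sum(),ms.sum())
from scipy.optimize import minimize
ang=np.linspace(0,np.pi/2,8)
def pts(p,r=.03):
    x,y,th=p; o=[]
    for sx,sy,a0 in((1,1,0),(-1,1,np.pi/2),(-1,-1,np.pi),(1,-1,1.5*np.pi)):
        for a in ang:
            for z in(0.002,.062): o.append([sx*(.075-r)+r*np.cos(a+a0),sy*(.115-r)+r*np.sin(a+a0),z])
    o=np.array(o);c,s=np.cos(th),np.sin(th)
    return np.c_[x+c*o[:,0]-s*o[:,1],y+s*o[:,0]+c*o[:,1],o[:,2]]
S=4
def iou(c,m,p):
    h=cv2.convexHull((proj(c,pts(p))*16*S).round().astype(np.int32))
    g=np.zeros((480*S,640*S),np.uint8); cv2.fillConvexPoly(g,h,1,shift=4)
    M=cv2.resize(m.astype(np.uint8),None,fx=S,fy=S,interpolation=cv2.INTER_NEAREST)
    return (g&M).sum()/(g|M).sum()
for w in((1,0),(0,1),(1,1)):
    r=minimize(lambda p:-(w[0]*iou('top',mt,p)+w[1]*iou('side',ms,p)),[.514,.217,-.1],method='Nelder-Mead',options=dict(initial_simplex=[[.514,.217,-.1],[.52,.217,-.1],[.514,.223,-.1],[.514,.217,-.05]],xatol=1e-4))
    print(w,r.x,np.degrees(r.x[2]),r.fun)
```

```text
0.064 [0.5151 0.2126 0.064 ] 0.1484364516207281 5.901365059697338
0.08 [0.5144 0.2106 0.08  ] 0.14653447355848057 5.901365059697345
0.098 [0.5136 0.2083 0.098 ] 0.14439474823845208 5.90136505969737
6341 4201
(1, 0) [0.5139 0.2118 0.1115] 6.388637957028153 -0.9745469354510283
(0, 1) [0.5158 0.2115 0.0932] 5.3398388328051 -0.9451611086074808
(1, 1) [0.5143 0.2115 0.1061] 6.079967397641459 -1.9163676086307655
```

```bash
cat > plan.py <<'E'
# usage: plan.py x y z yawdeg(tool y axis) maxstep_mm [maxtwist]
from h import *
from scipy.spatial.transform import Rotation as Ro
import sys
s=bot.state(); w=s['orientation']; R=Ro.from_quat([w[1],w[2],w[3],w[0]]).as_matrix()
p=np.array(s['ee_pos']); a=list(map(float,sys.argv[1:6])); mt=float(sys.argv[6]) if len(sys.argv)>6 else .12
yaw=np.arctan2(R[1,1],R[0,1]); d=np.array(a[:3])-p
dt=-(np.radians(a[3])-yaw); dt=(dt+np.pi)%(2*np.pi)-np.pi
n=max(1,int(np.ceil(np.linalg.norm(d)*1000/a[4])),int(np.ceil(abs(dt)/mt)))
print('t',round(s['time'],2),'p',p.round(4),'yaw',round(np.degrees(yaw),2),'down',R[:,2].round(4),'F',np.round(s['wrist_force'],2),'w',round(s['gripper_width'],4),'n',n,'q',np.round(s['q'],2))
for i in range(n):
    v=R.T@d*1000/n; print([round(float(x),1) for x in v]+[round(dt/n,4)])
    R=R@Ro.from_rotvec([0,0,dt/n]).as_matrix()
E
python3 plan.py .268 .564 .353 64.6 35; python3 plan.py .45 .1 .353 10 39
```

```text
t 1.45 p [0.2684 0.5645 0.2533] yaw 64.57 down [-0.e+00  1.e-04 -1.e+00] F [ 0.79 -0.51 -0.77] w 0.0855 n 3 q [ 1.12  0.35  1.63  0.    1.16 -0.  ]
[0.0, -0.2, -33.2, np.float64(-0.0002)]
[0.0, -0.2, -33.2, np.float64(-0.0002)]
[0.0, -0.2, -33.2, np.float64(-0.0002)]
t 1.45 p [0.2684 0.5645 0.2533] yaw 64.57 down [-0.e+00  1.e-04 -1.e+00] F [ 0.79 -0.51 -0.77] w 0.0855 n 14 q [ 1.12  0.35  1.63  0.    1.16 -0.  ]
[-26.0, -24.4, -7.1, np.float64(0.068)]
[-27.6, -22.6, -7.1, np.float64(0.068)]
[-29.0, -20.6, -7.1, np.float64(0.068)]
[-30.4, -18.6, -7.1, np.float64(0.068)]
[-31.6, -16.5, -7.1, np.float64(0.068)]
[-32.6, -14.3, -7.1, np.float64(0.068)]
[-33.5, -12.1, -7.1, np.float64(0.068)]
[-34.3, -9.8, -7.1, np.float64(0.068)]
[-34.8, -7.4, -7.1, np.float64(0.068)]
[-35.3, -5.0, -7.1, np.float64(0.068)]
[-35.5, -2.6, -7.1, np.float64(0.068)]
[-35.6, -0.2, -7.1, np.float64(0.068)]
[-35.6, 2.2, -7.1, np.float64(0.068)]
[-35.3, 4.6, -7.1, np.float64(0.068)]
```

servo_tool(series=[[[0,0,-35,0],[0,0,-35,0],[-26,-24,-20,0.07],[-28,-23,-10,0.07],[-29,-21,0,0.07]]], grip=0.65, grip_force=80)

```text
time: 1.87
ee_pos: [0.3059, 0.4661, 0.3552]
orientation: [-0.0, 0.321, 0.947, -0.001]
wrist_force: [1.3, 0.9, 0.3]
gripper_width: 0.0553
```

servo_tool(series=[[[-31,-19,0,0.07],[-32,-17,0,0.07],[-33,-14,0,0.07],[-34,-12,0,0.07],[-35,-10,0,0.07]]])

```text
time: 2.28
ee_pos: [0.3711, 0.2901, 0.3578]
orientation: [0.001, 0.487, 0.873, 0.001]
wrist_force: [0.7, 0.3, 0.3]
gripper_width: 0.0555
```

```bash
python3 plan.py .5685 -.184 .33 -22.9 39
```

```text
t 2.28 p [0.3711 0.2901 0.3578] yaw 31.67 down [ 0.0025  0.002  -1.    ] F [0.66 0.3  0.26] w 0.0555 n 14 q [0.66 0.01 1.82 0.   1.31 0.11]
[-36.2, -5.8, 2.0, np.float64(0.068)]
[-36.5, -3.3, 2.0, np.float64(0.068)]
[-36.7, -0.8, 2.0, np.float64(0.068)]
[-36.6, 1.7, 2.0, np.float64(0.068)]
[-36.4, 4.2, 2.0, np.float64(0.068)]
[-36.1, 6.6, 2.0, np.float64(0.068)]
[-35.5, 9.1, 2.0, np.float64(0.068)]
[-34.8, 11.5, 2.0, np.float64(0.068)]
[-34.0, 13.8, 2.0, np.float64(0.068)]
[-33.0, 16.1, 2.0, np.float64(0.068)]
[-31.8, 18.3, 2.0, np.float64(0.068)]
[-30.5, 20.4, 2.0, np.float64(0.068)]
[-29.0, 22.4, 2.0, np.float64(0.068)]
[-27.4, 24.4, 2.0, np.float64(0.068)]
```

servo_tool(series=[[[-36,-6,0,0.07],[-36,-3,0,0.07],[-37,-1,0,0.07],[-37,2,0,0.07],[-36,4,0,0.07]]])

```text
time: 2.7
ee_pos: [0.4406, 0.1117, 0.3592]
orientation: [0.001, 0.638, 0.77, 0.003]
wrist_force: [0.5, 0.6, -0.4]
gripper_width: 0.0555
```

servo_tool(series=[[[-36,7,0,0.07],[-36,9,0,0.07],[-35,12,0,0.07],[-34,14,0,0.07],[-33,16,0,0.07]]])

```text
time: 3.12
ee_pos: [0.507, -0.0704, 0.3606]
orientation: [0.002, 0.769, 0.64, 0.005]
wrist_force: [1.1, 0.7, 0.1]
gripper_width: 0.0557
```

```bash
python3 plan.py .5685 -.184 .31 -22.9 39
```

```text
t 3.12 p [ 0.507  -0.0704  0.3606] yaw -10.45 down [ 0.0104  0.0041 -0.9999] F [1.11 0.67 0.09] w 0.0557 n 4 q [-0.14  0.08  1.74  0.01  1.31  0.04]
[-25.2, 20.2, 12.7, np.float64(0.0543)]
[-24.1, 21.5, 12.7, np.float64(0.0543)]
[-22.9, 22.8, 12.7, np.float64(0.0543)]
[-21.6, 24.0, 12.7, np.float64(0.0543)]
```

servo_tool(series=[[[-25,20,5,0.055],[-24,21,5,0.055],[-23,23,5,0.055],[-21,23,5,0.05],[0,0,0,0]]])

```text
time: 3.53
ee_pos: [0.5695, -0.1966, 0.3408]
orientation: [0.003, 0.839, 0.545, 0.006]
wrist_force: [-0.7, 0.8, -0.3]
gripper_width: 0.0556
```

```bash
python3 plan.py .5685 -.184 .27 -22.9 39
```

```text
t 3.53 p [ 0.5695 -0.1966  0.3408] yaw -23.99 down [ 0.0141  0.0013 -0.9999] F [-0.73  0.83 -0.26] w 0.0556 n 2 q [-0.34  0.24  1.59  0.01  1.3   0.08]
[5.3, -3.4, 35.4, np.float64(-0.0095)]
[5.3, -3.4, 35.4, np.float64(-0.0095)]
```

servo_tool(series=[[[5,-3,25,-0.01],[5,-3,25,-0.005],[0,0,15,0],[0,0,5,0],[0,0,0,0]]])

```text
time: 3.95
ee_pos: [0.5698, -0.1872, 0.2687]
orientation: [0.004, 0.835, 0.55, 0.007]
wrist_force: [-0.3, 0.3, -0.4]
gripper_width: 0.0555
```

```bash
python3 plan.py .5685 -.184 .22 -22.9 15
python3 - <<'E'
from h import *
im=read_camera('top'); crop(im,370,180,110,100,7,'pics/t3.png')
im=read_camera('side'); crop(im,290,240,110,130,4.5,'pics/s3.png')
E
```

```text
t 3.95 p [ 0.5698 -0.1872  0.2687] yaw -23.31 down [ 1.560e-02  9.000e-04 -9.999e-01] F [-0.27  0.25 -0.36] w 0.0555 n 4 q [-0.32  0.29  1.68  0.01  1.15  0.08]
[0.5, -0.8, 12.2, np.float64(-0.0018)]
[0.5, -0.8, 12.2, np.float64(-0.0018)]
[0.5, -0.8, 12.2, np.float64(-0.0018)]
[0.5, -0.8, 12.2, np.float64(-0.0018)]
```

View pics/t3.png

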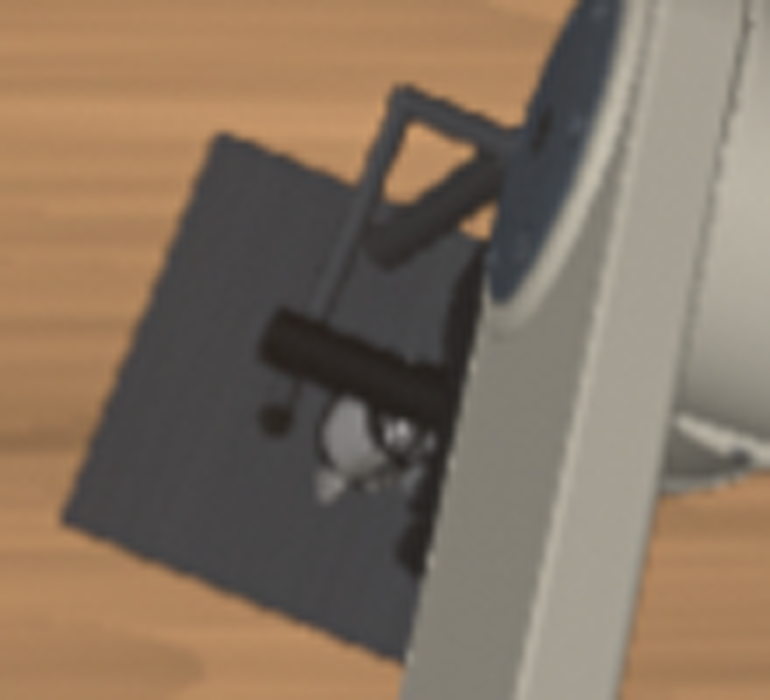

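View pics/s3.png

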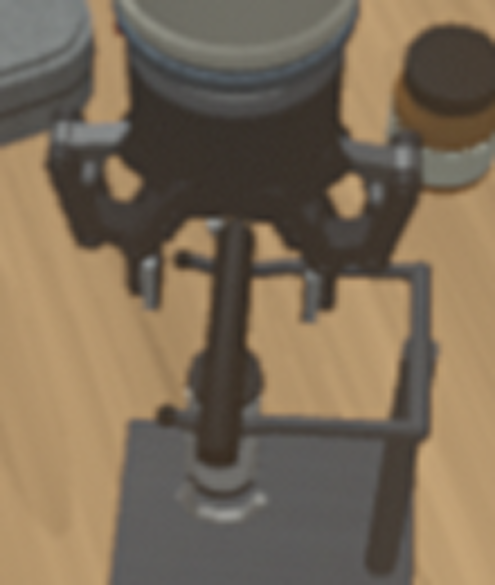

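servo_tool(series=[[[1,-1,14,-0.002],[1,-1,14,-0.002],[0,0,12,0],[0,0,7,0],[0,0,0,0]]])

```text
time: 4.47
ee_pos: [0.5741, -0.1855, 0.2287]
orientation: [0.009, 0.834, 0.552, 0.011]
wrist_force: [-0.3, -1.2, -0.7]
gripper_width: 0.0558
```

```bash
python3 plan.py .5685 -.184 .22 -22.9 15
```

```text
t 4.47 p [ 0.5741 -0.1855  0.2287] yaw -23.03 down [ 0.0284 -0.0034 -0.9996] F [-0.3  -1.21 -0.71] w 0.0558 n 1 q [-0.32  0.33  1.73  0.01  1.06  0.08]
[-0.9, -6.0, 8.5, np.float64(-0.0023)]
```

servo_tool(series=[[[0,0,0,0],[0,0,0,0]]])

```text
time: 4.63
ee_pos: [0.5746, -0.1857, 0.2296]
orientation: [0.01, 0.834, 0.552, 0.011]
wrist_force: [0.1, 0.8, -0.5]
gripper_width: 0.0553
```

```bash
python3 plan.py .5685 -.184 .22 -22.9 15
python3 - <<'E'
from h import *
im=read_camera('side'); crop(im,290,240,110,130,4.5,'pics/s4.png')
E
```

```text
t 4.63 p [ 0.5746 -0.1857  0.2296] yaw -23.03 down [ 0.0293 -0.0037 -0.9996] F [ 0.15  0.78 -0.54] w 0.0553 n 1 q [-0.32  0.33  1.72  0.01  1.06  0.08]
[-0.9, -6.6, 9.4, np.float64(-0.0023)]
```

View pics/s4.png

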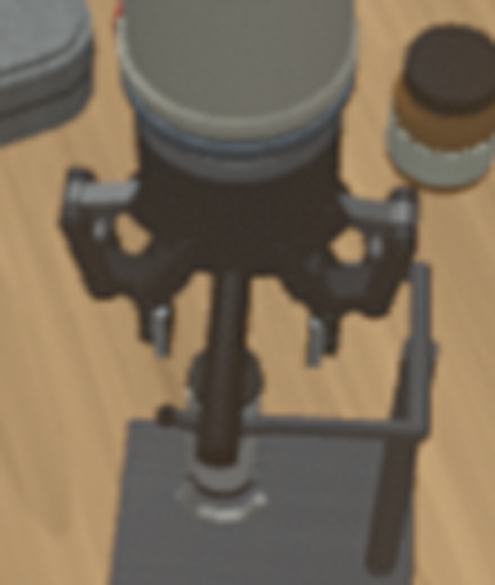

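servo_tool(series=[[[0,-7,10,0]]])

```text
time: 4.77
ee_pos: [0.5707, -0.1838, 0.2217]
orientation: [0.012, 0.834, 0.552, 0.013]
wrist_force: [0.4, -0.6, 0.0]
gripper_width: 0.0555
```

```bash
python3 plan.py .5685 -.184 .22 -22.9 15; python3 -c "
from h import *
for i in range(4): read_camera('side')"; python3 plan.py .5685 -.184 .22 -22.9 15
```

```text
t 4.77 p [ 0.5707 -0.1838  0.2217] yaw -23.04 down [ 0.0344 -0.0054 -0.9994] F [ 0.45 -0.63  0.04] w 0.0555 n 1 q [-0.32  0.33  1.74  0.01  1.03  0.08]
[-1.0, -2.0, 1.6, np.float64(-0.0024)]
t 4.97 p [ 0.5681 -0.1829  0.2193] yaw -23.03 down [ 0.0289 -0.0035 -0.9996] F [-0.42 -0.14 -0.67] w 0.0556 n 1 q [-0.32  0.33  1.75  0.01  1.03  0.08]
[-0.9, 0.8, -0.7, np.float64(-0.0023)]
```

servo_tool(series=[[[0,0,0,0],[0,0,0,0],[0,0,0,0],[0,0,0,0]]], grip=0, grip_force=80)

```text
time: 5.3
ee_pos: [0.5695, -0.1834, 0.2204]
orientation: [0.011, 0.834, 0.552, 0.012]
wrist_force: [1.7, -0.6, 0.3]
gripper_width: 0.0154
```

```bash
python3 plan.py .5685 -.184 .22 -22.9 15
python3 - <<'E'
from h import *
im=read_camera('side'); crop(im,290,240,110,130,4.5,'pics/s5.png')
E
python3 plan.py .5685 -.184 .24 -22.9 15
```

```text
t 5.3 p [ 0.5695 -0.1834  0.2204] yaw -23.03 down [ 0.0321 -0.0047 -0.9995] F [ 1.72 -0.62  0.29] w 0.0154 n 1 q [-0.32  0.33  1.75  0.01  1.03  0.08]
[-0.9, -0.7, 0.3, np.float64(-0.0023)]
t 5.35 p [ 0.5694 -0.1834  0.2203] yaw -23.03 down [ 0.0318 -0.0046 -0.9995] F [ 3.07 -0.67  1.53] w 0.0155 n 2 q [-0.32  0.33  1.75  0.01  1.03  0.08]
[-0.4, 0.0, -9.9, np.float64(-0.0011)]
[-0.4, 0.0, -9.9, np.float64(-0.0011)]
```

View pics/s5.png

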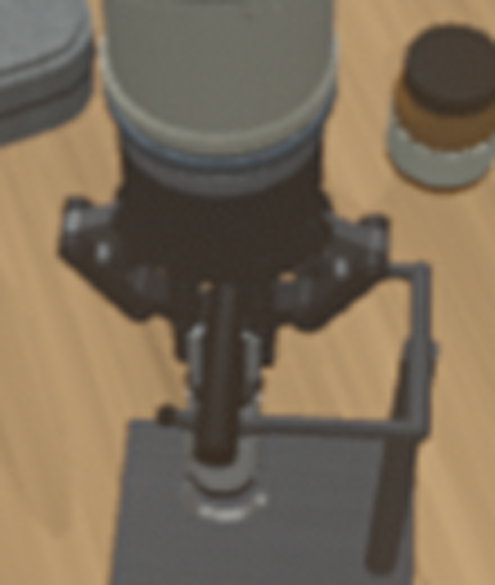

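servo_tool(series=[[[0,0,-10,0],[0,0,-12,0],[0,0,-12,0]]])

```text
time: 5.6
ee_pos: [0.5659, -0.1824, 0.2534]
orientation: [0.008, 0.834, 0.552, 0.01]
wrist_force: [-0.1, -1.0, -2.1]
gripper_width: 0.0154
```

```bash
python3 - <<'E'
from h import *
im=read_camera('side'); crop(im,280,230,130,130,4.5,'pics/s6.png')
im=read_camera('top'); crop(im,370,180,110,100,7,'pics/t6.png')
E
python3 plan.py .5685 -.184 .245 -22.9 15
```

```text
t 5.7 p [ 0.5674 -0.1829  0.2554] yaw -23.03 down [ 0.0292 -0.0037 -0.9996] F [ 0.07 -0.3  -1.27] w 0.0156 n 1 q [-0.32  0.29  1.72  0.01  1.11  0.08]
[-0.7, 1.2, 10.4, np.float64(-0.0023)]
```

View pics/s6.png

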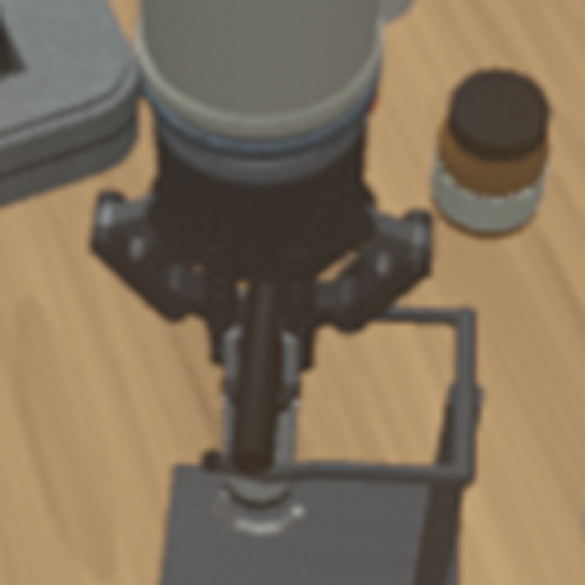

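servo_tool(series=[[[0,-15,0,0],[0,-25,0,0],[0,-30,0,0],[0,-30,-10,0],[0,-20,-20,0]]])

```text
time: 6.12
ee_pos: [0.4529, -0.1349, 0.2788]
orientation: [0.008, 0.834, 0.551, 0.01]
wrist_force: [-0.9, -0.6, -1.4]
gripper_width: 0.0153
```

```bash
python3 - <<'E'
from h import *
im=read_camera('side'); crop(im,220,200,180,170,4,'pics/s7.png')
E
python3 plan.py .455 .206 .33 6 30
```

```text
t 6.17 p [ 0.4516 -0.1342  0.2829] yaw -23.06 down [ 0.0276 -0.0031 -0.9996] F [-2.26  0.97  1.04] w 0.0155 n 12 q [-0.3   0.06  1.93  0.01  1.12  0.1 ]
[26.2, -10.7, -4.0, np.float64(-0.0423)]
[26.7, -9.6, -4.0, np.float64(-0.0423)]
[27.0, -8.5, -4.0, np.float64(-0.0423)]
[27.4, -7.3, -4.0, np.float64(-0.0423)]
[27.7, -6.2, -4.0, np.float64(-0.0423)]
[27.9, -5.0, -4.0, np.float64(-0.0423)]
[28.1, -3.8, -4.0, np.float64(-0.0423)]
[28.2, -2.6, -4.0, np.float64(-0.0423)]
[28.3, -1.4, -4.0, np.float64(-0.0423)]
[28.3, -0.2, -4.0, np.float64(-0.0423)]
[28.3, 1.0, -4.0, np.float64(-0.0423)]
[28.3, 2.2, -4.0, np.float64(-0.0423)]
```

View pics/s7.png

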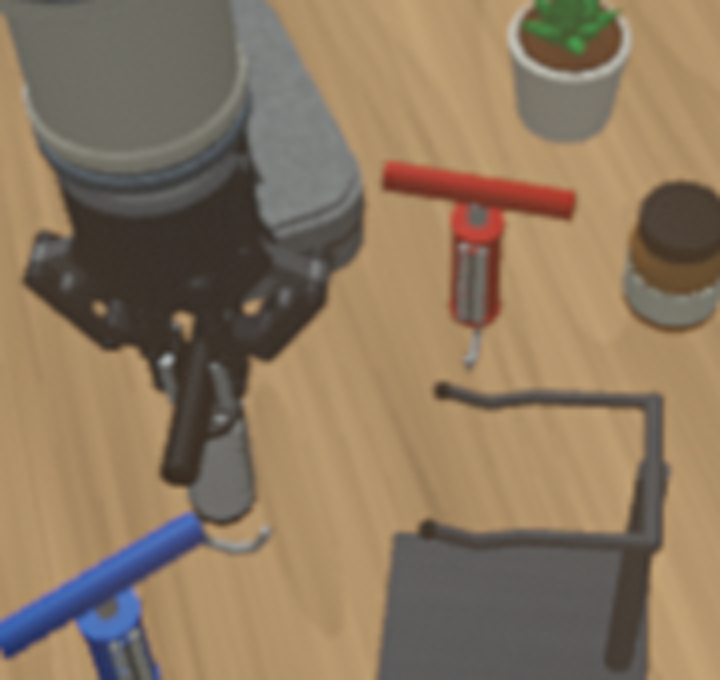

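servo_tool(series=[[[22,-8,-15,-0.04],[26,-9,-15,-0.04],[27,-8,-10,-0.045],[27,-7,-5,-0.045],[28,-6,-5,-0.045]]])

```text
time: 6.58
ee_pos: [0.4506, 0.0027, 0.3359]
orientation: [0.011, 0.77, 0.638, 0.01]
wrist_force: [0.9, -0.1, -2.5]
gripper_width: 0.0158
```

servo_tool(series=[[[28,-5,0,-0.045],[28,-4,0,-0.045],[28,-3,0,-0.045],[28,-2,0,-0.045],[28,-1,0,-0.045]]])

```text
time: 7.0
ee_pos: [0.4473, 0.1506, 0.3379]
orientation: [0.013, 0.69, 0.724, 0.01]
wrist_force: [-0.0, 0.2, -1.5]
gripper_width: 0.0158
```

```bash
python3 - <<'E'
from h import *
im=read_camera('side'); crop(im,200,130,180,170,4,'pics/s8.png')
E
python3 plan.py .455 .206 .33 6 30
```

```text
t 7.05 p [0.4473 0.1547 0.3379] yaw 3.02 down [ 3.290e-02 -6.000e-04 -9.995e-01] F [ 0.43  3.52 -0.89] w 0.0153 n 2 q [ 0.34  0.02  1.86 -0.01  1.24  0.29]
[25.4, 5.1, 4.1, np.float64(-0.026)]
[25.3, 5.7, 4.1, np.float64(-0.026)]
```

View pics/s8.png

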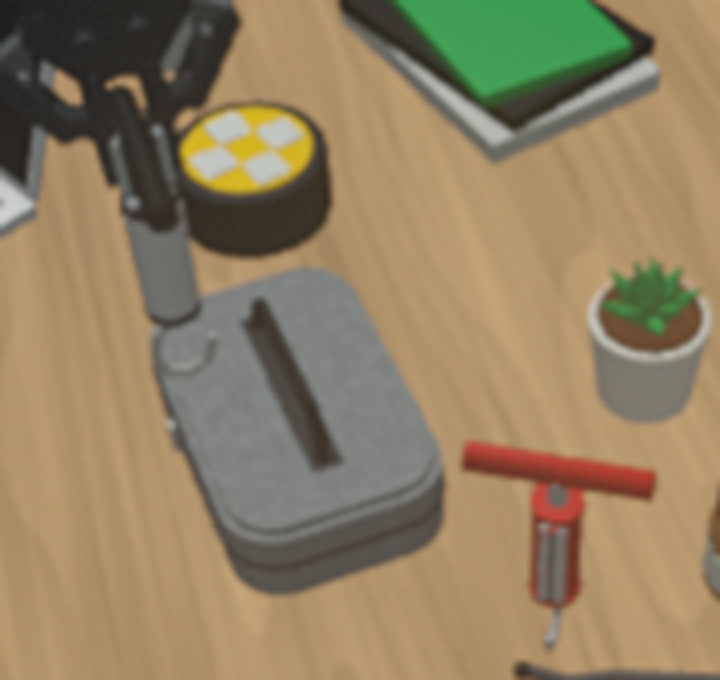

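servo_tool(series=[[[20,4,0,-0.02],[15,2,0,-0.02],[8,0,0,-0.01]]])

```text
time: 7.3
ee_pos: [0.4491, 0.2011, 0.3378]
orientation: [0.012, 0.668, 0.744, 0.01]
wrist_force: [-0.2, -0.2, -1.6]
gripper_width: 0.0157
```

```bash
python3 - <<'E'
from h import *
im=read_camera('top');im=read_camera('side');im=read_camera('side')
im=read_camera('side'); crop(im,180,110,150,150,4,'pics/s9.png')
for n in('hook_seat','scale'): print(n,[(round(d['conf'],2),np.round(np.array(d['point'])*[640,480],1)) for d in pinpoint(n,'side')])
im=read_camera('top'); crop(im,180,180,140,130,5,'pics/t9.png')
for n in('hook_seat','scale'): print(n,[(round(d['conf'],2),np.round(np.array(d['point'])*[640,480],1)) for d in pinpoint(n,'top')])
E
python3 plan.py .455 .206 .33 6 30
python3 - <<'E'
from h import *
from scipy.spatial.transform import Rotation as Ro
s=bot.state();p=s['ee_pos'];w=s['orientation'];R=Ro.from_quat([*w[1:],w[0]]).as_matrix();g=p+.003*R[:,2]
for t in (0,.03):
  for l in(.11,.155,.166): print(t,l,[proj(c,g+l*np.array([t,0,-1])).round(1) for c in('side','top')])
E
```

```text
hook_seat [(0.61, array([243.9, 206.4])), (0.6, array([342.5, 460.8])), (0.57, array([338.3, 287.3])), (0.53, array([255.3, 379.1]))]
scale [(0.97, array([245.3, 347. ])), (0.81, array([348.3, 437.9])), (0.81, array([342.5, 246.2])), (0.61, array([233.2, 157.8])), (0.52, array([338.2, 311.6]))]
hook_seat [(0.56, array([501.7, 265.6]))]
scale [(0.93, array([335.4, 211.4])), (0.65, array([517.3, 263.8])), (0.65, array([423.6, 327.6]))]
t 7.75 p [0.4493 0.1989 0.3379] yaw 6.03 down [ 0.0324 -0.0015 -0.9995] F [ 0.23 -0.78 -2.45] w 0.0155 n 1 q [ 0.42  0.05  1.82 -0.02  1.24  0.32]
[6.5, 6.1, 8.1, np.float64(0.0006)]
0 0.11 [array([[239.2, 191.1]]), array([[244.1, 297.5]])]
0 0.155 [array([[242. , 204.8]]), array([[247. , 297.2]])]
0 0.166 [array([[242.6, 208. ]]), array([[247.7, 297.2]])]
0.03 0.11 [array([[240.5, 190.8]]), array([[244.1, 295.8]])]
0.03 0.155 [array([[243.9, 204.3]]), array([[247., 295.]])]
0.03 0.166 [array([[244.6, 207.5]]), array([[247.7, 294.8]])]
```

View pics/s9.png

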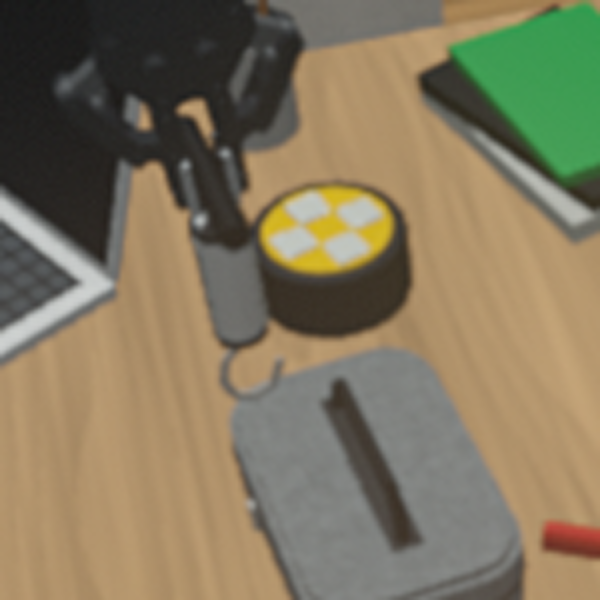

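View pics/t9.png

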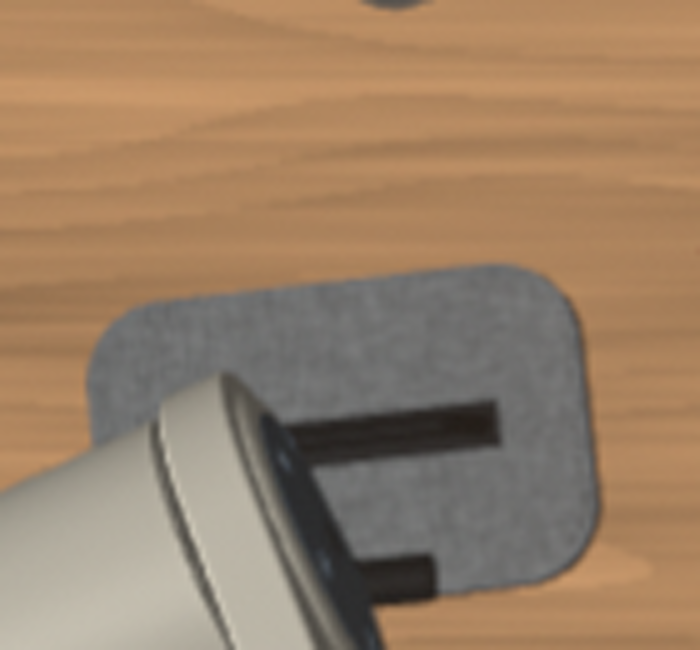

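Run:
```python
from h import *
np.set_printoptions(precision=4,suppress=True)
print('bar end', atz('top',(180+436/5,180+575/5),.335), 'exp from TCP', np.array([.4493,.1989])+.055*np.array([.105,-.9945]))
b=np.array([.4493+.0001,.1989,.335])-[0,0,.155]
for n,d in(('0',(0,0,0)),('x',(.01,0,0)),('y',(0,.01,0)),('z',(0,0,.01))): print(n,proj('side',b+d))
print('handle',proj('side',[.5145,.212,.098]),proj('top',[.5145,.212,.098]))
# bar ends
c,s=np.cos(.105),np.sin(.105)
for y in(-.055,.055): print(proj('side',[.4493-s*y,.1989+c*y,.335]))
for y in(-.05,.05):
  q=np.array([.5145-s*y,.212+c*y,.098]);print('hb',proj('side',q),proj('top',q))
for y in(-.066,.066):
  q=np.array([.5145-s*y,.212+c*y,.064]);print('leg',proj('side',q),proj('top',q))
```

```text
bar end [0.455  0.1428 0.335 ] exp from TCP [0.4551 0.1442]
0 [[241.9538 204.7416]]
x [[246.0045 203.8466]]
y [[241.2212 201.9977]]
z [[241.343  201.7783]]
handle [[270.2629 218.4021]] [[246.0112 267.6912]]
[[238.4145 168.6677]]
[[224.9748 139.7014]]
hb [[276.5963 231.4529]] [[268.1868 265.2979]]
hb [[264.2661 206.0343]] [[223.8736 270.0739]]
leg [[279.8243 244.5067]] [[276.4022 265.2569]]
leg [[263.7996 211.0633]] [[219.4923 271.3914]]
```

```bash
python3 plan.py .4695 .2098 .26 6 25
```

```text
t 7.75 p [0.4493 0.1989 0.3379] yaw 6.03 down [ 0.0324 -0.0015 -0.9995] F [ 0.23 -0.78 -2.45] w 0.0155 n 4 q [ 0.42  0.05  1.82 -0.02  1.24  0.32]
[2.3, 4.7, 19.6, np.float64(0.0001)]
[2.3, 4.7, 19.6, np.float64(0.0001)]
[2.3, 4.7, 19.6, np.float64(0.0001)]
[2.3, 4.7, 19.6, np.float64(0.0001)]
```

servo_tool(series=[[[2,5,20,0],[2,4,20,0],[2,3,20,0],[2,2,10,0]]])

```text
time: 8.08
ee_pos: [0.4674, 0.2071, 0.2701]
orientation: [0.014, 0.67, 0.742, 0.014]
wrist_force: [0.6, 0.5, -0.8]
gripper_width: 0.0152
```

```bash
python3 - <<'E'
from h import *
im=read_camera('side');im=read_camera('side');im=read_camera('side');im=read_camera('side')
crop(im,210,130,110,110,6,'pics/s10.png')
im=read_camera('top'); crop(im,200,200,110,110,6,'pics/t10.png')
E
python3 plan.py .4695 .2098 .24 6 25
```

```text
t 8.33 p [0.4682 0.2079 0.273 ] yaw 5.86 down [ 0.0426  0.0027 -0.9991] F [ 0.1  -0.06 -2.01] w 0.0152 n 2 q [ 0.42  0.14  1.87 -0.02  1.09  0.33]
[0.9, 0.0, 16.5, np.float64(-0.0013)]
[0.9, 0.0, 16.5, np.float64(-0.0013)]
```

View pics/s10.png

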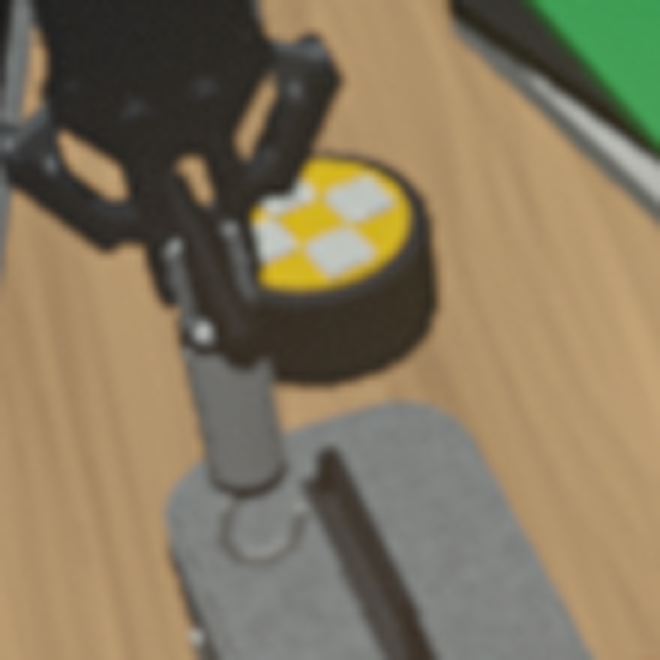

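View pics/t10.png

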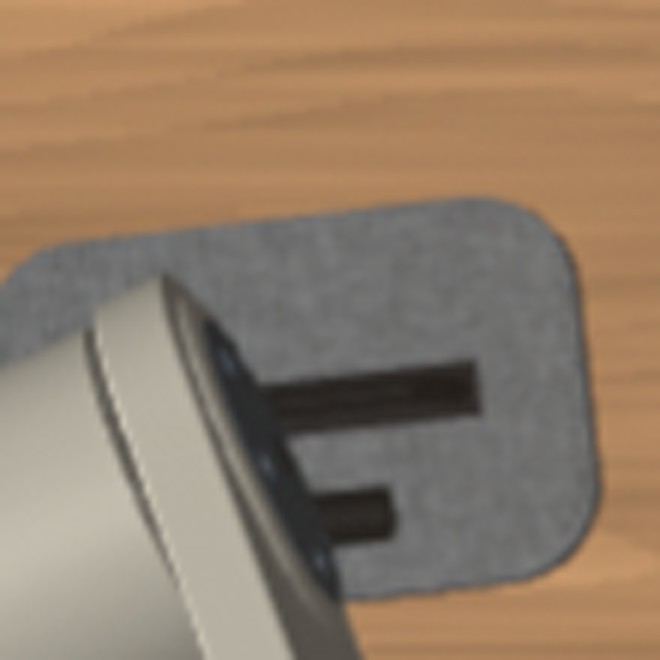

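servo_tool(series=[[[1,0,17,0]]])

```text
time: 8.42
ee_pos: [0.4708, 0.2097, 0.2596]
orientation: [0.016, 0.67, 0.742, 0.018]
wrist_force: [1.3, 1.1, -1.7]
gripper_width: 0.0153
```

```bash
cat > settle.py <<'E'
from h import *
for i in range(5): read_camera('side')
E
python3 -c "
from h import *
print(atz('top',(265.8,285.5),.268), np.array([.4682,.2079])+.055*np.array([.105,-.9945]))"
python3 settle.py;python3 plan.py .4695 .2100 .241 6 25
```

```text
[0.47274335 0.1516105  0.268     ] [0.473975  0.1532025]
t 8.67 p [0.4691 0.209  0.257 ] yaw 5.85 down [ 0.0434  0.003  -0.9991] F [ 0.32  0.05 -1.39] w 0.0156 n 1 q [ 0.43  0.15  1.89 -0.02  1.06  0.33]
[1.0, -0.2, 16.0, np.float64(-0.0026)]
```

servo_tool(series=[[[1,0,16,0]]])

```text
time: 8.75
ee_pos: [0.4715, 0.2108, 0.2443]
orientation: [0.016, 0.67, 0.742, 0.018]
wrist_force: [2.0, 0.1, -2.7]
gripper_width: 0.0156
```

```bash
python3 settle.py
python3 - <<'E'
from h import *
im=read_camera('side')
crop(im,225,165,75,75,9,'pics/s11.png')
E
python3 plan.py .4695 .2100 .2335 6 25
```

```text
t 9.05 p [0.4699 0.2102 0.2419] yaw 5.86 down [ 0.0442  0.0034 -0.999 ] F [ 0.42  0.78 -1.4 ] w 0.0152 n 1 q [ 0.43  0.17  1.91 -0.02  1.02  0.33]
[-0.1, -0.8, 8.4, np.float64(-0.0025)]
```

View pics/s11.png

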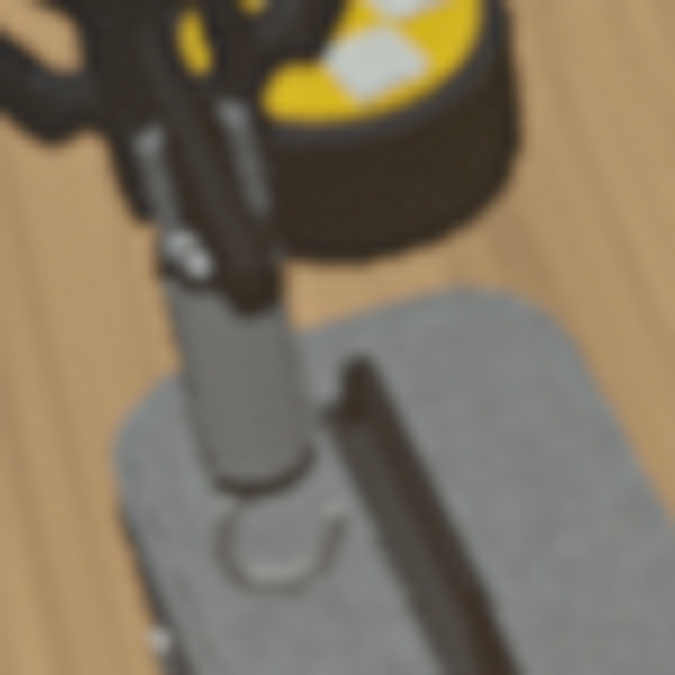

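```bash
cat > ov.py <<'E'
import sys
from h import *
from scipy.spatial.transform import Rotation as Ro
# args: out dy dx tilt dz ; overlay predicted scale
def over(im,fn,x0,y0,w,h,S,dx=0,dy=-.0025,tilt=.0,dz=-.0053,hook=0):
    s=bot.state();p=s['ee_pos'];q=s['orientation'];R=Ro.from_quat([*q[1:],q[0]]).as_matrix()
    yaw=np.arctan2(R[1,1],R[0,1]);ex=np.array([np.cos(yaw),np.sin(yaw),0]);ey=np.array([-ex[1],ex[0],0]);dn=np.array([0,0,-1.])+tilt*ex; up=-dn
    ex2=ex+np.array([0,0,tilt])
    o=p+ex*dx+ey*dy+np.array([0,0,dz])
    g=cv2.resize(im[y0:y0+h,x0:x0+w,::-1],None,fx=S,fy=S,interpolation=cv2.INTER_CUBIC)
    def pl(P,col):
        q=((proj('side',P)-[x0,y0]+.5)*S).astype(np.int32); cv2.polylines(g,[q.reshape(-1,1,2)],False,col,1)
    a=np.linspace(-np.pi-.2,.3,40)
    pl([o+dn*(.1445+hook)+.019*(np.cos(t)*ex2+np.sin(t)*up) for t in a],(0,0,255))
    b=np.linspace(0,2*np.pi,40)
    pl([o+dn*.11+.0165*(np.cos(t)*ex2+np.sin(t)*ey) for t in b],(0,255,0))
    pl([o-.055*ey,o+.055*ey],(255,255,0))
    c,sn=np.cos(.105),np.sin(.105)
    C=np.array([.5145,.212,0]);cy=np.array([-sn,c,0])
    pl([C+cy*y+[0,0,.098] for y in(-.05,0,.05)],(255,0,255)); m=np.array([c,sn,0])
    pl([C-.005*m+[0,0,.098],C+.005*m+[0,0,.098]],(255,0,255))
    cv2.imwrite(fn,g)
E
python3 - <<'E'
from ov import *
im=read_camera('side'); over(im,'pics/s12.png',220,140,80,75+30,7)
E
```

```text
(no output)
```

View pics/s12.png

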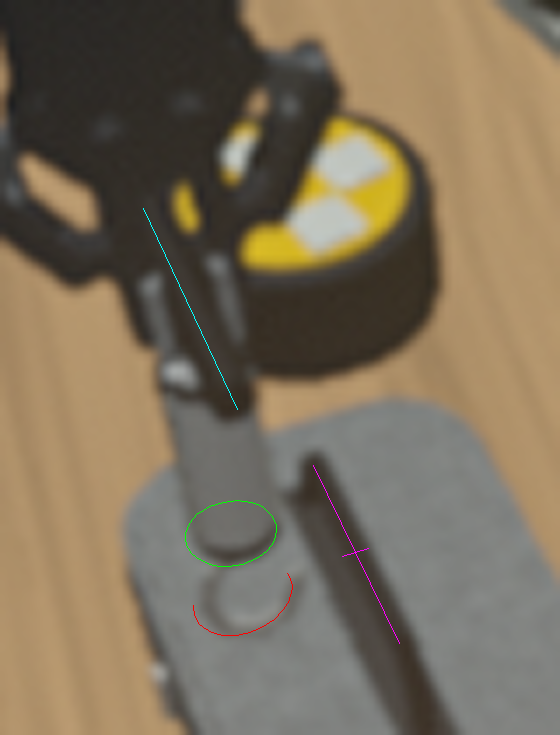

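servo_tool(series=[[[0,-1,8,0]]])

```text
time: 9.18
ee_pos: [0.4704, 0.2106, 0.2354]
orientation: [0.016, 0.67, 0.742, 0.018]
wrist_force: [1.2, 0.8, -2.3]
gripper_width: 0.0159
```

```bash
python3 settle.py
python3 - <<'E'
from ov import *
im=read_camera('side'); over(im,'pics/s13.png',235,180,60,60,10,hook=-.0025)
crop(im,235,180,60,60,10,'pics/s13r.png')
E
python3 plan.py .4695 .2100 .2335 6 25
```

```text
t 9.48 p [0.4693 0.2101 0.2338] yaw 5.86 down [ 0.044   0.0034 -0.999 ] F [-0.74 -0.06 -1.19] w 0.0157 n 1 q [ 0.43  0.18  1.91 -0.02  1.    0.33]
[-0.1, 0.2, 0.3, np.float64(-0.0025)]
```

View pics/s13.png

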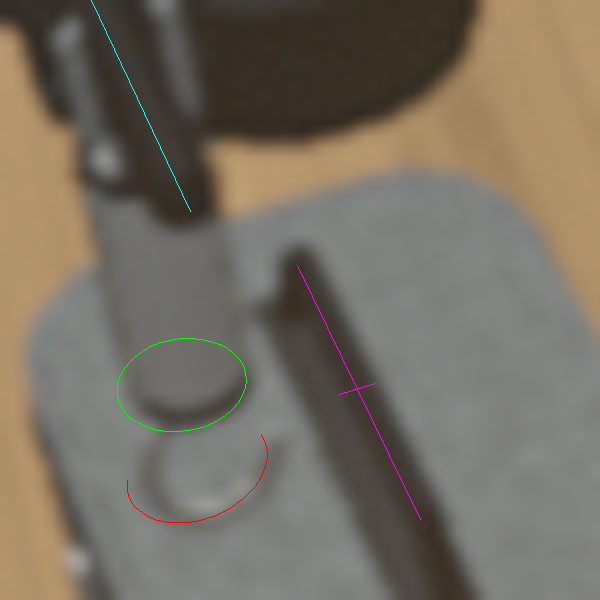

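View pics/s13r.png

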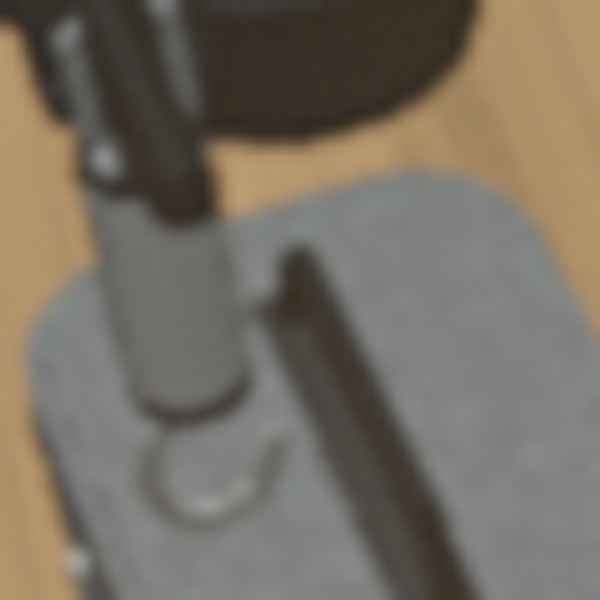

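servo_tool(series=[[[0,0,3.5,0]]])

```text
time: 9.57
ee_pos: [0.4698, 0.2103, 0.2308]
orientation: [0.015, 0.67, 0.742, 0.017]
wrist_force: [-0.6, 0.1, 0.1]
gripper_width: 0.0158
```

```bash
python3 settle.py
python3 - <<'E'
from ov import *
im=read_camera('side'); over(im,'pics/s14.png',235,180,60,60,10,tilt=.03,dz=-.002,hook=-.001,dy=0)
crop(im,235,180,60,60,10,'pics/s14r.png')
for z in(.064,.066): print(atz('side',(235+207/10-.5,180+520/10-.5),z))
C=np.array([.5145,.212]);c,s=np.cos(.105),np.sin(.105)
P=atz('side',(235+207/10-.5,180+520/10-.5),.0645)[:2]-C; print('case frame',P@[c,s],P@[-s,c])
E
python3 plan.py .4695 .2100 .2305 6 25
```

```text
[0.46968568 0.21019164 0.064     ]
[0.46956642 0.20834373 0.066     ]
case frame -0.04483510720548594 0.0024421503759812294
t 9.87 p [0.4694 0.2101 0.2303] yaw 5.86 down [ 0.044   0.0033 -0.999 ] F [-0.27 -0.18 -1.24] w 0.0158 n 1 q [ 0.43  0.19  1.92 -0.02  1.    0.33]
[-0.1, 0.1, -0.2, np.float64(-0.0025)]
```

View pics/s14.png

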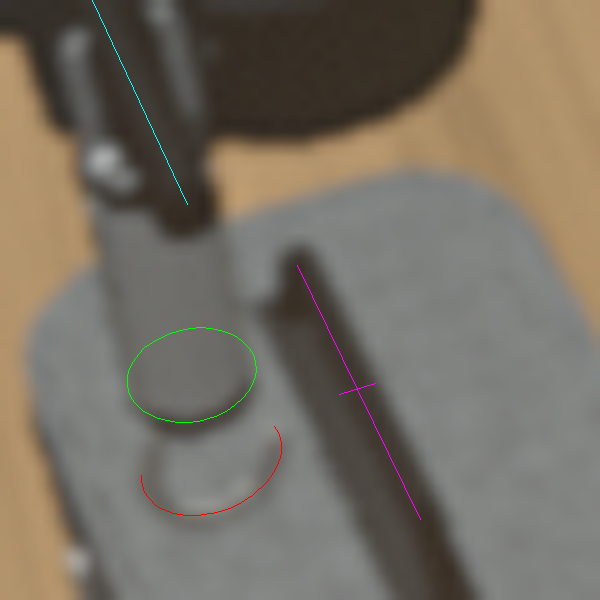

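View pics/s14r.png

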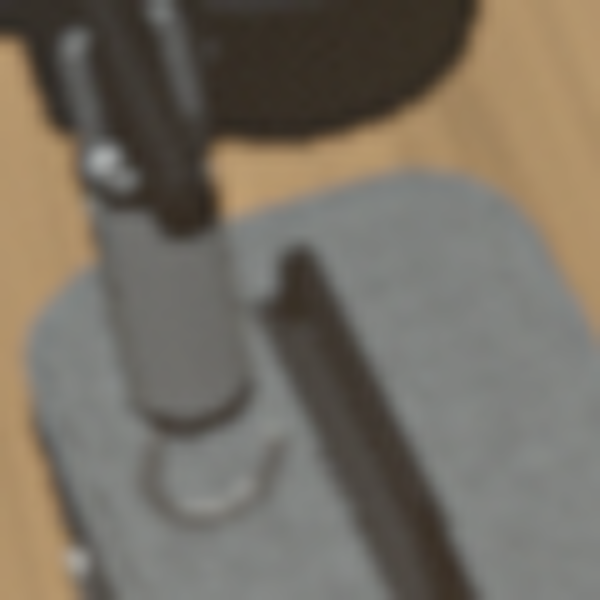

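```bash
python3 plan.py .5134 .2127 .2308 6 11
```

```text
t 9.87 p [0.4694 0.2101 0.2303] yaw 5.86 down [ 0.044   0.0033 -0.999 ] F [-0.27 -0.18 -1.24] w 0.0158 n 5 q [ 0.43  0.19  1.92 -0.02  1.    0.33]
[-0.4, 8.8, 0.3, np.float64(-0.0005)]
[-0.4, 8.8, 0.3, np.float64(-0.0005)]
[-0.4, 8.8, 0.3, np.float64(-0.0005)]
[-0.4, 8.8, 0.3, np.float64(-0.0005)]
[-0.4, 8.8, 0.3, np.float64(-0.0005)]
```

servo_tool(series=[[[-2,9,0.3,0]]])

```text
time: 9.95
ee_pos: [0.4776, 0.209, 0.2303]
orientation: [0.015, 0.67, 0.742, 0.015]
wrist_force: [-1.2, -0.1, -0.6]
gripper_width: 0.0153
```

```bash
python3 -c "
from h import *
read_camera('side');read_camera('side');read_camera('side')"; python3 plan.py .5134 .2127 .2308 6 11
```

```text
t 10.1 p [0.4796 0.2091 0.2306] yaw 5.84 down [ 0.045   0.0036 -0.999 ] F [-0.16 -0.92 -0.77] w 0.0156 n 4 q [ 0.42  0.2   1.9  -0.02  1.    0.32]
[0.0, 8.5, 0.3, np.float64(-0.0007)]
[0.0, 8.5, 0.3, np.float64(-0.0007)]
[0.0, 8.5, 0.3, np.float64(-0.0007)]
[0.0, 8.5, 0.3, np.float64(-0.0007)]
```

servo_tool(series=[[[0,8,0.3,0]]])

```text
time: 10.18
ee_pos: [0.4868, 0.2096, 0.2304]
orientation: [0.015, 0.67, 0.742, 0.016]
wrist_force: [-0.9, 0.1, -1.7]
gripper_width: 0.0156
```

```bash
python3 - <<'E'
from h import *
for i in range(4): im=read_camera('side')
crop(im,240,180,60,60,10,'pics/s15.png')
E
python3 plan.py .5134 .2127 .2308 6 11
```

```text
t 10.38 p [0.488  0.2099 0.2306] yaw 5.82 down [ 0.0452  0.0037 -0.999 ] F [ 0.87  0.36 -0.75] w 0.0154 n 3 q [ 0.41  0.21  1.88 -0.02  1.    0.32]
[0.1, 8.5, 0.3, np.float64(-0.001)]
[0.1, 8.5, 0.3, np.float64(-0.001)]
[0.0, 8.5, 0.3, np.float64(-0.001)]
```

View pics/s15.png

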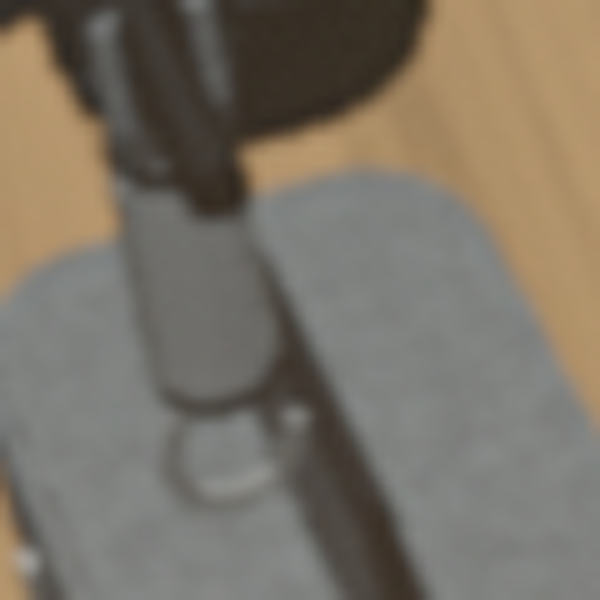

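servo_tool(series=[[[0,6,0.3,0]]])

```text
time: 10.47
ee_pos: [0.4931, 0.2103, 0.2304]
orientation: [0.015, 0.67, 0.742, 0.016]
wrist_force: [-0.8, 0.4, -1.8]
gripper_width: 0.0153
```

```bash
python3 - <<'E'
from h import *
for i in range(4): im=read_camera('side')
crop(im,240,180,60,60,10,'pics/s16.png')
E
python3 plan.py .5134 .2127 .2308 6 11
```

```text
t 10.67 p [0.4942 0.2106 0.2306] yaw 5.82 down [ 0.0454  0.0038 -0.999 ] F [ 0.56 -0.61 -1.87] w 0.0155 n 2 q [ 0.41  0.22  1.87 -0.02  1.01  0.32]
[0.1, 9.7, 0.3, np.float64(-0.0016)]
[0.1, 9.7, 0.3, np.float64(-0.0016)]
```

View pics/s16.png

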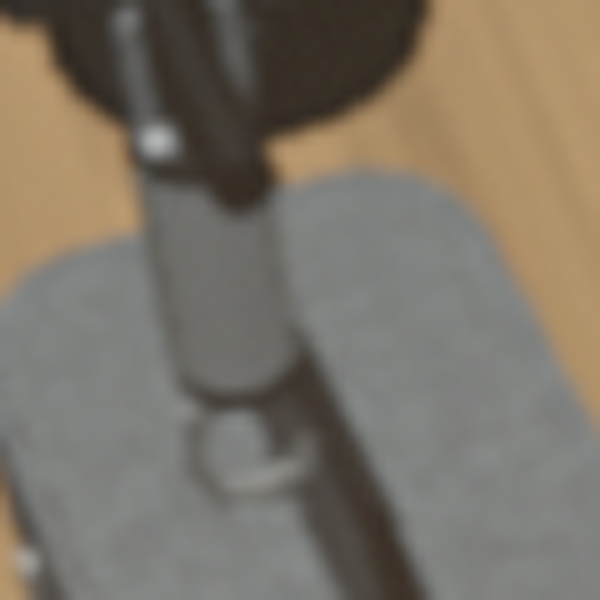

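servo_tool(series=[[[0,7,0.3,0]]])

```text
time: 10.75
ee_pos: [0.5001, 0.2111, 0.2304]
orientation: [0.015, 0.67, 0.742, 0.016]
wrist_force: [-0.2, -0.4, -1.4]
gripper_width: 0.0158
```

```bash
python3 - <<'E'
from h import *
for i in range(4): im=read_camera('side')
crop(im,240,180,60,60,10,'pics/s17.png')
E
python3 plan.py .5134 .2127 .2308 6 11
```

```text
t 10.95 p [0.5014 0.2113 0.2306] yaw 5.81 down [ 0.0456  0.0038 -0.999 ] F [-0.23  0.42 -0.99] w 0.0156 n 2 q [ 0.4   0.23  1.86 -0.02  1.01  0.31]
[0.1, 6.0, 0.2, np.float64(-0.0016)]
[0.1, 6.0, 0.2, np.float64(-0.0016)]
```

View pics/s17.png

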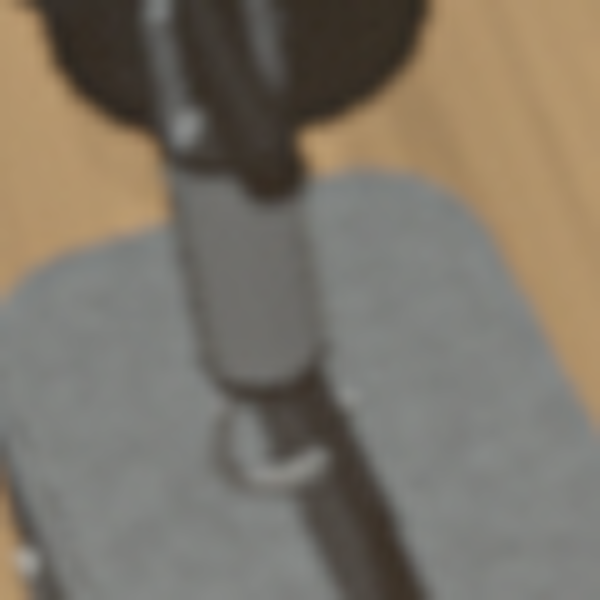

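servo_tool(series=[[[0,6,0.3,0]]])

```text
time: 11.03
ee_pos: [0.5065, 0.2117, 0.2304]
orientation: [0.015, 0.67, 0.742, 0.016]
wrist_force: [0.2, -0.5, -1.4]
gripper_width: 0.0153
```

```bash
python3 settle.py; python3 plan.py .5134 .2127 .2308 6 11
```

```text
t 11.28 p [0.5075 0.2119 0.2306] yaw 5.81 down [ 0.0456  0.0038 -0.999 ] F [-0.06  0.5  -0.37] w 0.0158 n 1 q [ 0.4   0.24  1.85 -0.02  1.01  0.31]
[0.2, 5.9, 0.1, np.float64(-0.0034)]
```

servo_tool(series=[[[0,5,0.2,0]]])

```text
time: 11.37
ee_pos: [0.5117, 0.2123, 0.2305]
orientation: [0.015, 0.67, 0.742, 0.016]
wrist_force: [0.3, 0.9, -1.3]
gripper_width: 0.0154
```

```bash
python3 - <<'E'
from h import *
for i in range(4): im=read_camera('side')
crop(im,240,180,60,60,10,'pics/s18.png')
E
python3 plan.py .5134 .2127 .2308 6 11
```

```text
t 11.57 p [0.5127 0.2125 0.2306] yaw 5.8 down [ 0.0459  0.0039 -0.9989] F [ 0.14  0.74 -1.76] w 0.0153 n 1 q [ 0.4   0.25  1.84 -0.02  1.01  0.31]
[0.1, 0.7, -0.1, np.float64(-0.0034)]
```

View pics/s18.png

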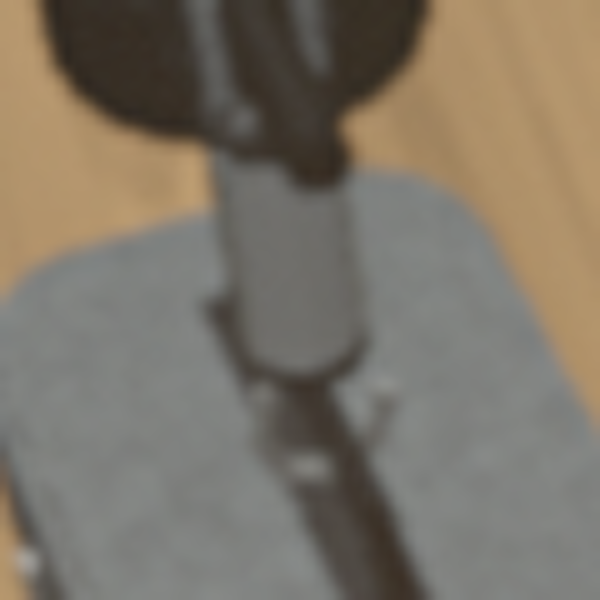

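Run:
```python
from h import *
C=np.array([.5145,.212]);c,s=np.cos(.105),np.sin(.105)
for px in((270.5,227.3),(270.5,226.9)):
  P=atz('side',px,.0645)[:2]-C; print('case frame',P@[c,s],P@[-s,c])
```

```text
case frame -0.002736209145015006 0.0003419401029712142
case frame -0.002268514334505044 0.0017161516670615076
```

servo_tool(series=[[[0,0,-4,0],[0,0,-4,0],[0,0,-4,0],[0,0,-4,0],[0,0,-4,0]]])

```text
time: 11.98
ee_pos: [0.5107, 0.2121, 0.2515]
orientation: [0.015, 0.67, 0.742, 0.016]
wrist_force: [0.2, -0.2, -1.7]
gripper_width: 0.0152
```

```bash
cat > fz.py <<'E'
from h import *
import sys
n=int(sys.argv[1]); F=[];E=[]
for i in range(n):
    im=read_camera('side'); s=bot.state(); F.append(s['wrist_force']);E.append(s['effort'])
print('t',s['time'],'F',np.mean(F,0).round(2),'z',s['ee_pos'].round(4),'eff',np.mean(E,0)[1:3].round(2))
if len(sys.argv)>2: crop(im,215,165,90,90,7,sys.argv[2])
E
python3 fz.py 4 pics/s19.png;python3 plan.py .5127 .2125 .26 6 11
```

```text
t 12.1833 F [ 0.06 -0.26 -1.52] z [0.5108 0.2121 0.2512] eff [-50.5  -33.62]
t 12.18 p [0.5108 0.2121 0.2512] yaw 5.8 down [ 0.0437  0.0031 -0.999 ] F [-1.   -0.11 -1.84] w 0.0155 n 1 q [ 0.4   0.22  1.82 -0.02  1.06  0.31]
[0.2, 2.3, -8.8, np.float64(-0.0034)]
```

View pics/s19.png

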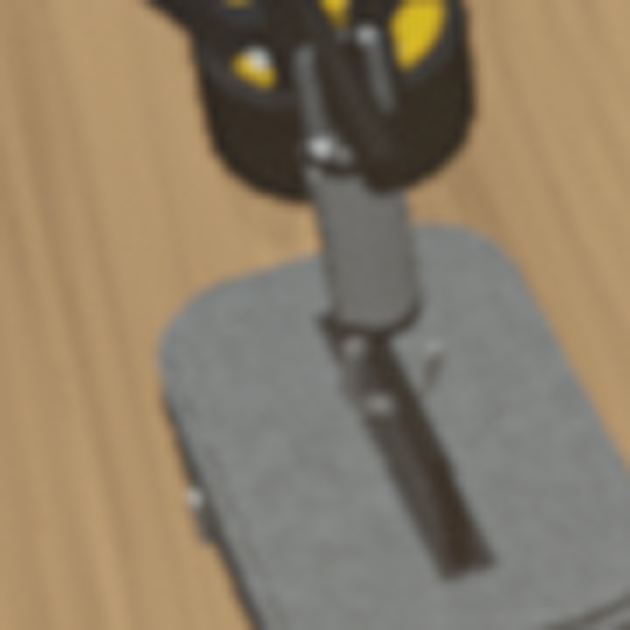

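servo_tool(series=[[[0,0.1,-3.5,0],[0,0.1,-3.5,0],[0,0.1,-3.5,0],[0,0.1,-3.5,0],[0,0.1,-3.5,0]]])

```text
time: 12.6
ee_pos: [0.5099, 0.2118, 0.2687]
orientation: [0.015, 0.67, 0.742, 0.015]
wrist_force: [0.4, 0.9, -2.7]
gripper_width: 0.0154
```

```bash
python3 fz.py 5 pics/s20.png;python3 plan.py .5127 .2125 .26 6 11|head -1
```

```text
t 12.85 F [ 0.55  0.29 -2.99] z [0.5099 0.2118 0.2684] eff [-50.82 -34.84]
t 12.85 p [0.5099 0.2118 0.2684] yaw 5.81 down [ 0.0418  0.0022 -0.9991] F [ 0.8   1.24 -2.43] w 0.0154 n 1 q [ 0.4   0.21  1.8  -0.02  1.1   0.3 ]
```

View pics/s20.png

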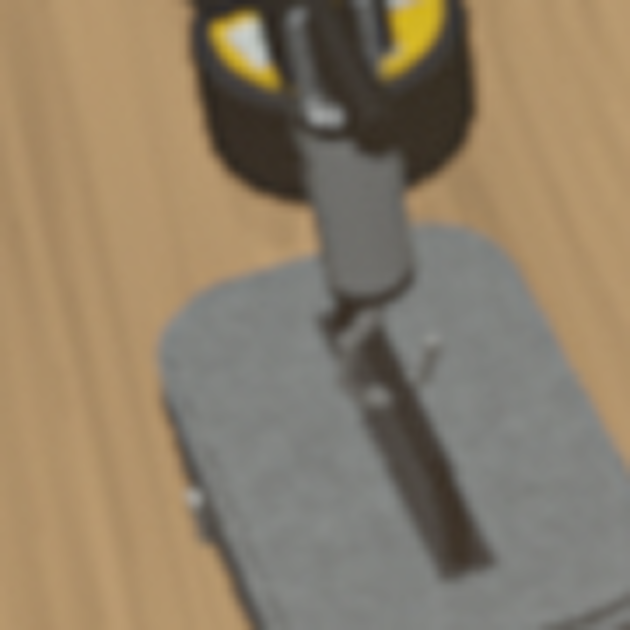

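```bash
cat > mon.py <<'E'
from h import *
import sys
ref=cv2.imread('pics/ref.png',0).astype(np.float32) if len(sys.argv)>2 else None
n=int(sys.argv[1]); F=[];I=[]
for i in range(n):
    im=read_camera('side'); s=bot.state(); F.append(s['wrist_force']); I.append(cv2.cvtColor(im,cv2.COLOR_RGB2GRAY).astype(np.float32))
g=I[-1]
if ref is None: cv2.imwrite('pics/ref.png',np.mean(I,0)); ref=np.mean(I,0).astype(np.float32)
out=[]
for nm,(x0,x1,y0,y1) in dict(near=(255,315,248,280),left=(232,262,215,262),far=(275,300,192,225),mid=(240,312,192,282)).items():
    t=ref[y0:y1,x0:x1]; r=cv2.matchTemplate(g[y0-12:y1+12,x0-12:x1+12],t,cv2.TM_CCOEFF_NORMED)
    _,v,_,l=cv2.minMaxLoc(r); 
    # subpixel
    def sp(a,b,c): return 0.5*(a-c)/(a-2*b+c) if a-2*b+c else 0
    x,y=l; dx=sp(r[y,x-1],r[y,x],r[y,x+1]) if 0<x<24 else 0; dy=sp(r[y-1,x],r[y,x],r[y+1,x]) if 0<y<24 else 0
    out.append((nm,round(x-12+float(dx),2),round(y-12+float(dy),2),round(v,3)))
print('t',round(s['time'],2),'F',np.mean(F,0).round(2),'p',s['ee_pos'].round(4),out)
if len(sys.argv)>3: crop(im,200,150,120,140,5,sys.argv[3])
E
python3 mon.py 1; python3 mon.py 1 r
```

```text
t 12.9 F [ 0.23  1.07 -2.66] p [0.5099 0.2118 0.2683] [('near', 0.02, 0.01, 1.0), ('left', -0.01, -0.01, 1.0), ('far', 0.07, 0.03, 1.0), ('mid', 0.0, 0.01, 1.0)]
t 12.95 F [ 0.45 -0.19 -2.74] p [0.5099 0.2118 0.2683] [('near', 0.02, 0.02, 1.0), ('left', -0.01, -0.0, 0.999), ('far', 0.07, 0.02, 0.998), ('mid', 0.0, 0.01, 1.0)][ WARN:0@1.364] global loadsave.cpp:1063 imwrite_ Unsupported depth image for selected encoder is fallbacked to CV_8U.
```

servo_tool(series=[[[0,0.1,-3,0],[0,0.1,-3,0],[0,0.1,-3,0],[0,0.1,-3,0]]])

```text
time: 13.28
ee_pos: [0.5094, 0.2116, 0.28]
orientation: [0.014, 0.67, 0.742, 0.014]
wrist_force: [1.1, -0.3, -4.1]
gripper_width: 0.0155
```

```bash
python3 mon.py 4 r
```

```text
t 13.48 F [ 0.92  0.04 -4.05] p [0.5094 0.2116 0.2799] [('near', 0.02, 0.02, 1.0), ('left', -0.01, -0.01, 0.999), ('far', 0.05, 0.01, 0.997), ('mid', -0.01, -0.02, 0.99)]
```

servo_tool(series=[[[0,0.1,-2.5,0],[0,0.1,-2.5,0],[0,0.1,-2.5,0]]])

```text
time: 13.73
ee_pos: [0.5091, 0.2115, 0.287]
orientation: [0.014, 0.67, 0.742, 0.014]
wrist_force: [0.7, -0.0, -5.9]
gripper_width: 0.0157
```

```bash
python3 mon.py 3 r
```

```text
t 13.88 F [ 0.77  0.47 -4.34] p [0.5091 0.2115 0.2871] [('near', 0.02, 0.02, 1.0), ('left', -0.01, -0.01, 0.999), ('far', 0.05, 0.01, 0.996), ('mid', -0.01, -0.01, 0.989)]
```

servo_tool(series=[[[0,0.1,-2.5,0],[0,0.1,-2.5,0],[0,0.1,-2.5,0]]])

```text
time: 14.13
ee_pos: [0.5088, 0.2114, 0.2943]
orientation: [0.014, 0.67, 0.742, 0.013]
wrist_force: [1.4, 1.5, -5.7]
gripper_width: 0.0153
```

```bash
python3 mon.py 3 r
```

```text
t 14.28 F [ 1.06  0.46 -5.59] p [0.5089 0.2114 0.2944] [('near', 0.02, 0.01, 1.0), ('left', -0.01, -0.0, 0.999), ('far', 0.05, 0.01, 0.997), ('mid', -0.0, -0.02, 0.988)]
```

servo_tool(series=[[[0,0.1,-2.5,0],[0,0.1,-2.5,0],[0,0.1,-2.5,0]]])

```text
time: 14.53
ee_pos: [0.5086, 0.2113, 0.3016]
orientation: [0.014, 0.67, 0.742, 0.013]
wrist_force: [0.5, 0.9, -6.4]
gripper_width: 0.0159
```

```bash
python3 mon.py 2 r
```

```text
t 14.63 F [ 0.14  0.42 -6.24] p [0.5087 0.2114 0.3019] [('near', 0.02, 0.01, 1.0), ('left', -0.01, -0.01, 0.999), ('far', 0.05, 0.02, 0.997), ('mid', -0.0, -0.01, 0.985)]
```

servo_tool(series=[[[0,0.1,-2.5,0],[0,0.1,-2.5,0],[0,0.1,-2.5,0]]])

```text
time: 14.88
ee_pos: [0.5083, 0.2113, 0.3093]
orientation: [0.014, 0.67, 0.742, 0.013]
wrist_force: [1.1, 0.8, -7.6]
gripper_width: 0.0155
```

```bash
python3 mon.py 2 r
```

```text
t 14.98 F [ 1.08  0.05 -6.37] p [0.5084 0.2113 0.3096] [('near', 0.02, 0.02, 1.0), ('left', -0.01, -0.01, 0.999), ('far', 0.05, 0.0, 0.997), ('mid', -0.0, -0.02, 0.98)]
```

servo_tool(series=[[[0,0.1,-2.5,0],[0,0.1,-2.5,0]]])

```text
time: 15.15
ee_pos: [0.508, 0.2112, 0.3142]
orientation: [0.013, 0.67, 0.742, 0.012]
wrist_force: [0.6, 0.2, -8.2]
gripper_width: 0.0154
```

```bash
python3 mon.py 2 r pics/s21.png
```

```text
t 15.25 F [ 0.54  0.23 -8.4 ] p [0.5082 0.2112 0.3145] [('near', -0.15, 0.12, 0.996), ('left', -0.2, 0.36, 0.986), ('far', -0.06, 0.1, 0.994), ('mid', -0.19, 0.12, 0.972)]
```

View pics/s21.png

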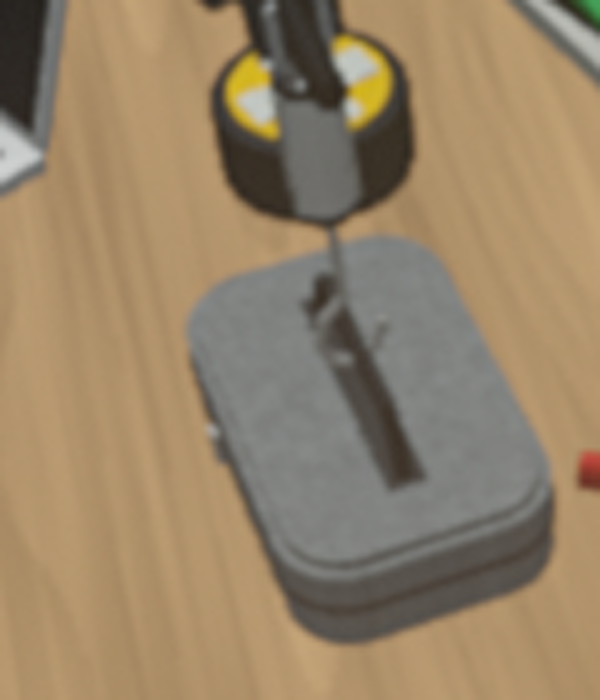

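servo_tool(series=[[[0,0.1,-2.5,0],[0,0.1,-2.5,0]]])

```text
time: 15.42
ee_pos: [0.5076, 0.211, 0.3191]
orientation: [0.013, 0.67, 0.742, 0.012]
wrist_force: [0.1, 1.0, -8.9]
gripper_width: 0.0158
```

```bash
python3 mon.py 2 r
```

```text
t 15.52 F [-0.04 -0.31 -8.64] p [0.5078 0.2111 0.3194] [('near', -0.88, 0.61, 0.985), ('left', -0.72, -0.34, 0.974), ('far', -0.54, 0.24, 0.974), ('mid', -0.69, 0.36, 0.957)]
```

servo_tool(series=[[[0,0.1,-1.5,0],[0,0.1,-1.5,0]]])

```text
time: 15.68
ee_pos: [0.5075, 0.2109, 0.3221]
orientation: [0.013, 0.67, 0.742, 0.011]
wrist_force: [0.5, 0.1, -8.9]
gripper_width: 0.0156
```

```bash
python3 mon.py 4 r pics/s22.png
```

```text
t 15.88 F [-0.1   0.27 -8.98] p [0.5075 0.211  0.3221] [('near', -1.1, 0.78, 0.993), ('left', -0.95, 0.09, 0.976), ('far', -0.64, 0.29, 0.978), ('mid', -0.81, 0.61, 0.957)]
```

View pics/s22.png

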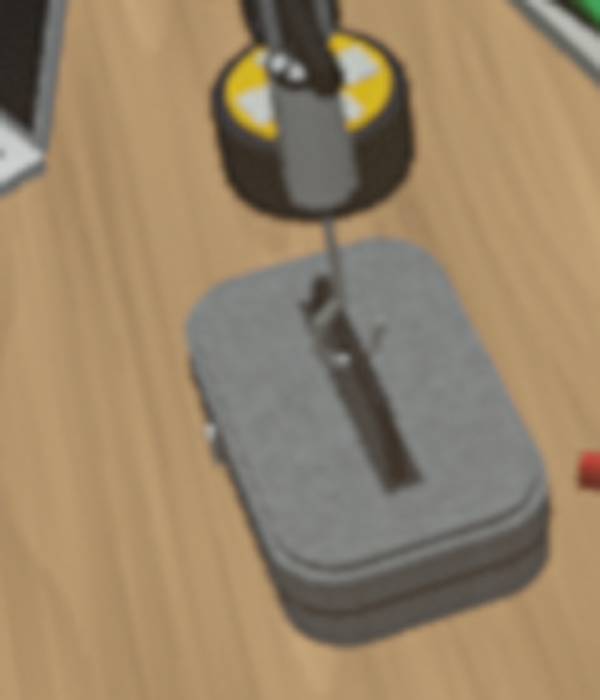

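servo_tool(series=[[[0.5,0.8,-1.2,0],[0.5,0.8,-1.2,0],[0.3,0.8,-1.2,0]]])

```text
time: 16.13
ee_pos: [0.5092, 0.2123, 0.3253]
orientation: [0.013, 0.67, 0.742, 0.011]
wrist_force: [-0.0, 0.1, -8.5]
gripper_width: 0.0158
```

```bash
python3 mon.py 5 r; python3 plan.py .5127 .2125 .325 6 50 |head -1
```

```text
t 16.38 F [-0.04 -0.14 -9.39] p [0.5093 0.2123 0.3254] [('near', -0.5, 0.38, 0.983), ('left', -0.24, 1.18, 0.974), ('far', -0.43, 0.38, 0.979), ('mid', -0.6, 0.21, 0.96)]
t 16.38 p [0.5093 0.2123 0.3254] yaw 5.81 down [ 0.0337 -0.0012 -0.9994] F [-0.11 -0.04 -8.78] w 0.0158 n 1 q [ 0.4   0.16  1.73 -0.02  1.22  0.3 ]
```

servo_tool(series=[[[0.2,0.5,-1.2,0],[0.2,0.5,-1.2,0]]])

```text
time: 16.55
ee_pos: [0.5099, 0.2127, 0.3275]
orientation: [0.013, 0.67, 0.742, 0.01]
wrist_force: [0.6, -0.1, -9.1]
gripper_width: 0.0158
```

```bash
python3 mon.py 6 r pics/s23.png; python3 plan.py .5127 .2125 .325 6 50 |head -1
```

```text
t 16.85 F [ 0.18 -0.11 -9.36] p [0.5099 0.2127 0.3275] [('near', -0.27, -0.04, 0.994), ('left', -0.02, 0.75, 0.983), ('far', -0.37, 0.16, 0.983), ('mid', -0.39, 0.1, 0.964)]
t 16.85 p [0.5099 0.2127 0.3275] yaw 5.81 down [ 0.0331 -0.0014 -0.9995] F [ 0.1   0.83 -9.41] w 0.0158 n 1 q [ 0.4   0.16  1.72 -0.02  1.23  0.3 ]
```

View pics/s23.png

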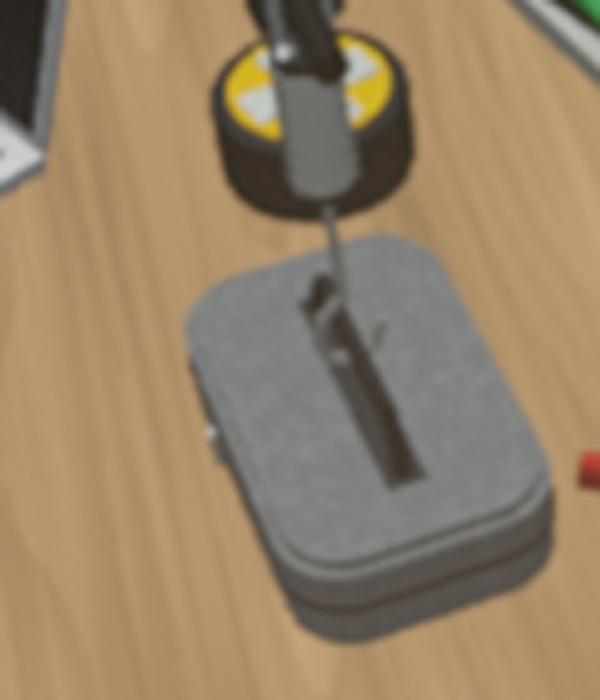

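servo_tool(series=[[[0,0.3,-1.2,0],[0,0.3,-1.2,0]]])

```text
time: 17.02
ee_pos: [0.5102, 0.2127, 0.3297]
orientation: [0.013, 0.67, 0.742, 0.01]
wrist_force: [0.5, -0.7, -10.6]
gripper_width: 0.0156
```

```bash
python3 mon.py 6 r pics/s24.png; python3 plan.py .5127 .2125 .325 6 50 |head -1
```

```text
t 17.32 F [-0.24  0.04 -9.36] p [0.5102 0.2127 0.3297] [('near', -0.19, -0.41, 0.984), ('left', -0.13, 0.2, 0.99), ('far', -0.14, -0.2, 0.984), ('mid', -0.2, -0.22, 0.963)]
t 17.32 p [0.5102 0.2127 0.3297] yaw 5.81 down [ 0.0324 -0.0017 -0.9995] F [ 0.36  0.05 -9.28] w 0.0155 n 1 q [ 0.4   0.16  1.72 -0.02  1.24  0.3 ]
```

servo_tool(series=[[[0,0.3,-1.2,0],[0,0.3,-1.2,0]]])

```text
time: 17.48
ee_pos: [0.5105, 0.2127, 0.3319]
orientation: [0.012, 0.67, 0.742, 0.01]
wrist_force: [0.1, 0.2, -9.7]
gripper_width: 0.0157
```

```bash
python3 mon.py 6 r pics/s25.png; python3 plan.py .5127 .2125 .325 6 50 |head -1
```

```text
t 17.78 F [ 0.16 -0.17 -9.36] p [0.5106 0.2127 0.3319] [('near', 0.1, -0.88, 0.99), ('left', 0.17, -0.37, 0.984), ('far', -0.18, -0.51, 0.976), ('mid', -0.19, -0.64, 0.956)]
t 17.78 p [0.5106 0.2127 0.3319] yaw 5.81 down [ 0.0321 -0.002  -0.9995] F [-0.05 -0.75 -8.34] w 0.0157 n 1 q [ 0.4   0.16  1.71 -0.02  1.24  0.3 ]
```

View pics/s25.png

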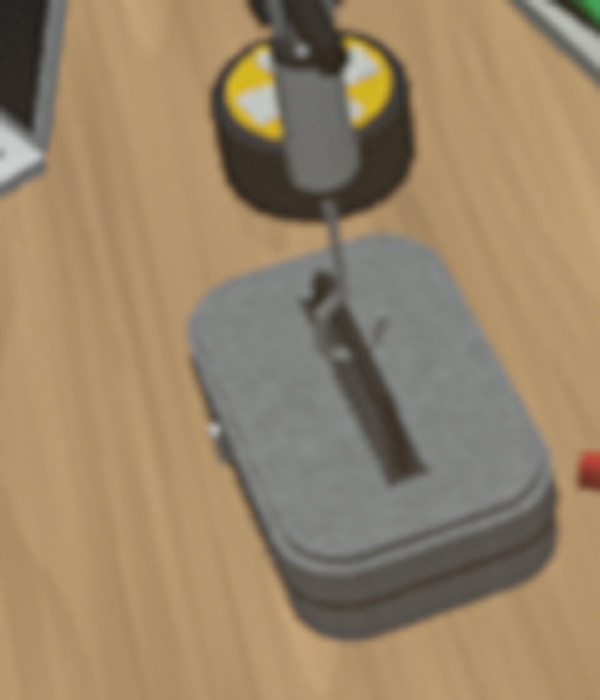

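servo_tool(series=[[[0,0.2,-1,0],[0,0.2,-1,0]]])

```text
time: 17.95
ee_pos: [0.5107, 0.2127, 0.3337]
orientation: [0.012, 0.67, 0.742, 0.01]
wrist_force: [0.4, -0.1, -9.5]
gripper_width: 0.0159
```

```bash
python3 mon.py 8 r; python3 mon.py 12 r pics/s26.png; python3 mon.py 8 r
python3 - <<'E'
from h import *
im=read_camera('top'); crop(im,190,225,120,90,6.5,'pics/t26.png')
E
```

```text
t 18.35 F [-0.34  0.01 -9.18] p [0.5108 0.2126 0.3337] [('near', 0.11, -1.2, 0.981), ('left', -0.02, -0.7, 0.978), ('far', -0.19, -0.61, 0.972), ('mid', -0.11, -0.91, 0.953)]
t 18.95 F [ 0.01 -0.13 -9.62] p [0.5107 0.2127 0.3337] [('near', 0.13, -1.3, 0.978), ('left', -0.02, -0.73, 0.979), ('far', -0.18, -0.64, 0.971), ('mid', -0.1, -0.98, 0.952)]
t 19.35 F [-0.11 -0.27 -9.73] p [0.5108 0.2127 0.3337] [('near', 0.13, -1.31, 0.978), ('left', -0.02, -0.73, 0.978), ('far', -0.19, -0.64, 0.972), ('mid', -0.09, -0.99, 0.952)]
```

View pics/s26.png

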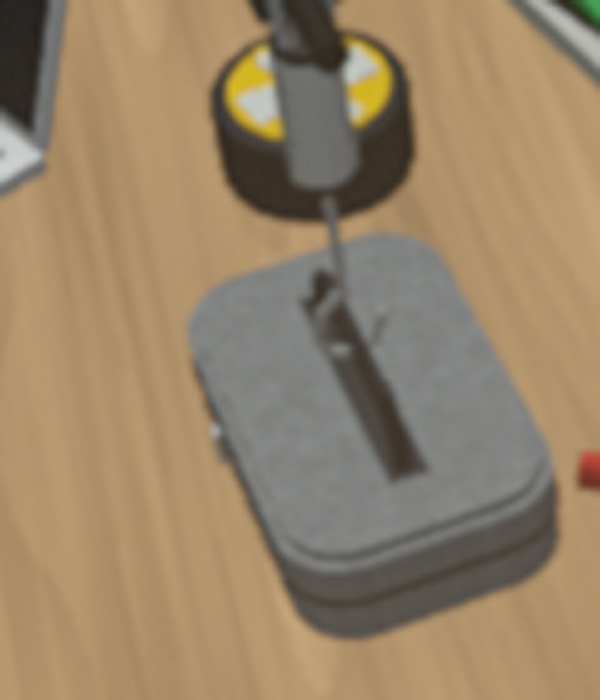

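View pics/t26.png

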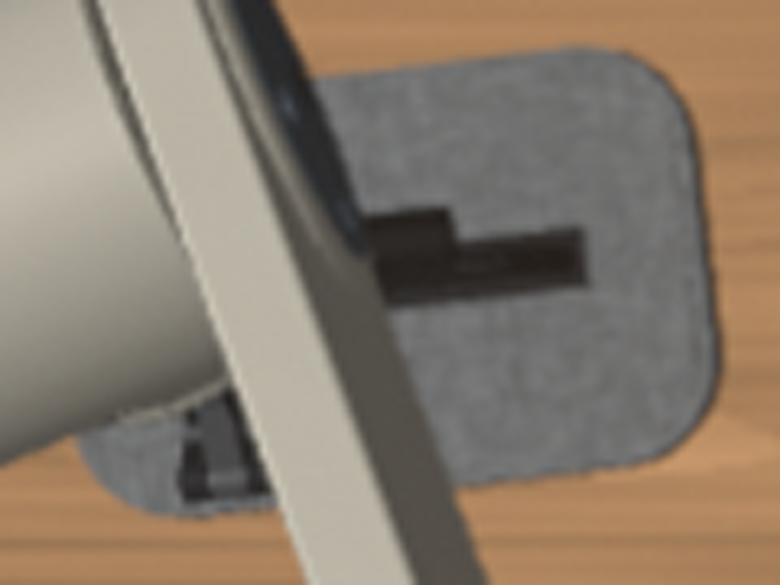

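```bash
cat > pose.py <<'E'
from h import *
import sys
from scipy.optimize import least_squares
C=np.array([.5145,.212]);c,s=np.cos(.105),np.sin(.105)
def run(n,ref='pics/ref.png'):
    I=[cv2.cvtColor(read_camera('side'),cv2.COLOR_RGB2GRAY).astype(float) for i in range(n)]
    g=np.mean(I,0).round().astype(np.uint8); r=cv2.imread(ref,0)
    # lid grid points in ref
    P=[]
    for x in np.linspace(-.073,.073,15):
        for y in np.linspace(-.113,.113,21):
            if abs(x)<.02 and abs(y)<.08: continue
            P.append([C[0]+c*x-s*y,C[1]+s*x+c*y,.064])
    for y in np.linspace(-.08,.08,17):   # zip seam -x side? near side (-y)
        pass
    for x in np.linspace(-.06,.06,13):
        for z in(.03,.04,.05,.02): P.append([C[0]+c*x+s*.115,C[1]+s*x-c*.115,z])
    P=np.array(P);p0=proj('side',P).astype(np.float32)
    # exclude tube area
    big=lambda a:cv2.resize(a,None,fx=1,fy=1)
    p1,st,err=cv2.calcOpticalFlowPyrLK(r,g,p0.reshape(-1,1,2),None,winSize=(13,13),maxLevel=1,criteria=(3,50,.001),minEigThreshold=1e-3)
    pb,st2,_=cv2.calcOpticalFlowPyrLK(g,r,p1,None,winSize=(13,13),maxLevel=1,criteria=(3,50,.001),minEigThreshold=1e-3)
    ok=(st[:,0]==1)&(st2[:,0]==1)&(np.linalg.norm(pb[:,0]-p0,axis=1)<.15)
    d=p1[:,0]-p0; A=P[ok];D=d[ok]
    def T(q,X):
        L=(X-[*C,.0])@np.array([[c,-s,0],[s,c,0],[0,0,1]])
        R=cv2.Rodrigues(np.array(q[3:]))[0]; M=(L-[0,0,.098])@R.T+[0,0,.098]+q[:3]
        return M@np.array([[c,-s,0],[s,c,0],[0,0,1]]).T+[*C,0]
    base=proj('side',A)
    f=lambda q:((proj('side',T(q,A))-base)-D).ravel()*10
    R=least_squares(f,np.zeros(6),loss='soft_l1',x_scale=[.001]*3+[.01]*3)
    cov=np.linalg.inv(R.jac.T@R.jac)*np.median(np.abs(R.fun))**2*2.2
    q=R.x; print('n',len(A),'dxyz mm (handle)',(q[:3]*1000).round(1),'rot rad',q[3:].round(4),'sd',(np.sqrt(np.diag(cov))*[1e3]*6).round(2),'res px',np.median(np.abs(R.fun))/10)
    cor=np.array([[C[0]+c*x-s*y,C[1]+s*x+c*y,0] for x in(-.06,.06) for y in(-.1,.1)]); print('bottom corners dz mm (-x-y,-x+y,+x-y,+x+y)',(T(q,cor)[:,2]*1000).round(1))
run(int(sys.argv[1]))
E
python3 pose.py 3
```

```text
n 139 dxyz mm (handle) [-1.3 -0.4  5.2] rot rad [-0.034  -0.0301  0.0016] sd [ 2.61 10.8  12.61 21.37 23.62 11.25] res px 0.18445754256711666
bottom corners dz mm (-x-y,-x+y,+x-y,+x+y) [ 6.9  0.1 10.5  3.7]
```

servo_tool(series=[[[0,0.1,-1,0],[0,0.1,-1,0],[0,0.1,-1,0]]])

```text
time: 19.8
ee_pos: [0.5109, 0.2127, 0.3367]
orientation: [0.012, 0.67, 0.742, 0.01]
wrist_force: [0.7, 0.1, -9.3]
gripper_width: 0.0155
```

```bash
python3 mon.py 6 r;python3 pose.py 3;python3 mon.py 6 r pics/s27.png;python3 pose.py 3
```

```text
t 20.1 F [ 0.36 -0.11 -9.49] p [0.5108 0.2127 0.3366] [('near', 0.2, -2.01, 0.978), ('left', 0.21, -1.3, 0.969), ('far', 0.03, -0.96, 0.964), ('mid', -0.22, -1.58, 0.934)]
n 144 dxyz mm (handle) [-1.7 -0.5  8. ] rot rad [-0.0429 -0.0376 -0.0015] sd [ 3.4  14.52 16.87 26.47 30.   14.47] res px 0.21655396565664375
bottom corners dz mm (-x-y,-x+y,+x-y,+x+y) [10.2  1.6 14.7  6.1]
t 20.55 F [-0.06 -0.01 -9.07] p [0.5109 0.2126 0.3366] [('near', 0.02, -1.93, 0.983), ('left', 0.25, -1.41, 0.972), ('far', 0.03, -0.97, 0.963), ('mid', -0.26, -1.54, 0.937)]
n 135 dxyz mm (handle) [-1.7 -0.9  8.5] rot rad [-0.0371 -0.0363 -0.0046] sd [ 3.48 13.54 15.85 26.5  32.06 15.43] res px 0.21477620326442093
bottom corners dz mm (-x-y,-x+y,+x-y,+x+y) [10.2  2.8 14.6  7.2]
```

View pics/s27.png

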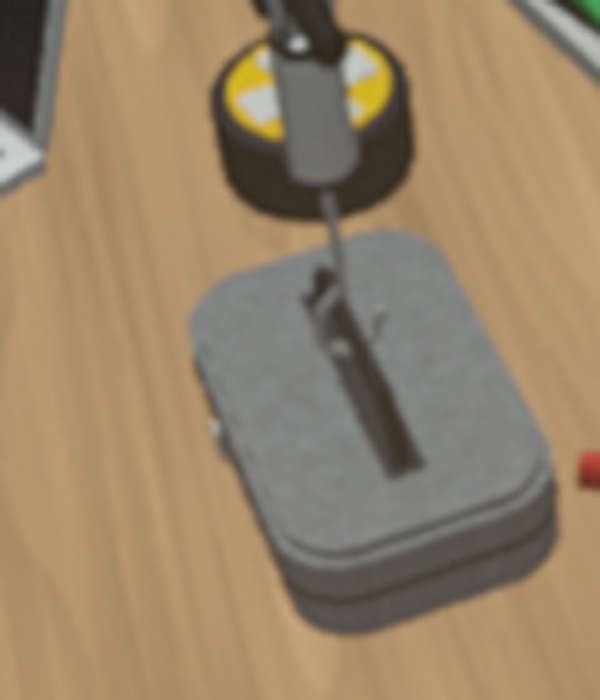

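servo_tool(series=[[[0,0,-1.2,0]]])

```text
time: 20.78
ee_pos: [0.5107, 0.2126, 0.3376]
orientation: [0.012, 0.67, 0.742, 0.009]
wrist_force: [0.1, 0.1, -10.0]
gripper_width: 0.0155
```

```bash
python3 mon.py 8 r;python3 pose.py 4;python3 mon.py 12 r;python3 pose.py 4; python3 mon.py 8 r; python3 plan.py .5127 .2125 .325 6 50|head -1
```

```text
t 21.18 F [-0.   -0.15 -9.61] p [0.5108 0.2127 0.3378] [('near', -0.03, -2.2, 0.976), ('left', 0.22, -1.46, 0.976), ('far', 0.07, -1.03, 0.954), ('mid', -0.3, -1.73, 0.935)]
n 133 dxyz mm (handle) [-1.8 -0.6  9.4] rot rad [-0.0421 -0.0363 -0.0049] sd [ 3.94 17.41 20.15 30.34 36.68 15.97] res px 0.23426541833369185
bottom corners dz mm (-x-y,-x+y,+x-y,+x+y) [11.6  3.2 15.9  7.6]
t 21.98 F [ 0.03 -0.02 -9.85] p [0.5108 0.2127 0.3378] [('near', -0.12, -2.16, 0.978), ('left', 0.23, -1.47, 0.975), ('far', 0.1, -1.06, 0.951), ('mid', -0.31, -1.71, 0.936)]
n 129 dxyz mm (handle) [-1.9 -1.4 10.4] rot rad [-0.0422 -0.0336 -0.0053] sd [ 3.91 16.66 19.37 29.55 36.87 16.86] res px 0.22625924078352
bottom corners dz mm (-x-y,-x+y,+x-y,+x+y) [12.7  4.3 16.8  8.4]
t 22.58 F [ 0.06 -0.16 -9.43] p [0.5108 0.2127 0.3378] [('near', -0.09, -2.18, 0.978), ('left', 0.22, -1.49, 0.976), ('far', 0.09, -1.05, 0.953), ('mid', -0.3, -1.73, 0.936)]
t 22.58 p [0.5108 0.2127 0.3378] yaw 5.81 down [ 0.0312 -0.0023 -0.9995] F [-1.15 -0.64 -9.95] w 0.0154 n 1 q [ 0.4   0.15  1.71 -0.02  1.25  0.3 ]
```

servo_tool(series=[[[0,0.2,1.5,0],[0,0.2,1.5,0],[0,0.2,1.5,0],[0,0.2,1.5,0]]])

```text
time: 22.92
ee_pos: [0.5121, 0.2128, 0.3317]
orientation: [0.013, 0.67, 0.742, 0.01]
wrist_force: [-0.1, -0.3, -9.3]
gripper_width: 0.0157
```

```bash
python3 mon.py 5 r;python3 plan.py .5115 .2127 .325 6 50|head -1
```

```text
t 23.17 F [ 0.21 -0.06 -9.7 ] p [0.512  0.2128 0.3318] [('near', 0.29, -0.93, 0.991), ('left', 0.21, -1.18, 0.979), ('far', 0.11, -0.67, 0.987), ('mid', 0.14, -0.81, 0.96)]
t 23.17 p [0.512  0.2128 0.3318] yaw 5.81 down [ 0.0318 -0.002  -0.9995] F [-0.72 -0.67 -9.61] w 0.0155 n 1 q [ 0.4   0.16  1.71 -0.02  1.24  0.3 ]
```

servo_tool(series=[[[0,0.1,1.5,0],[0,0.1,1.5,0],[0,0.1,1.5,0],[0,0.1,1.5,0]]])

```text
time: 23.5
ee_pos: [0.513, 0.2129, 0.326]
orientation: [0.013, 0.67, 0.742, 0.01]
wrist_force: [-0.3, 0.2, -8.7]
gripper_width: 0.0157
```

```bash
python3 mon.py 5 r;python3 plan.py .5115 .2127 .325 6 50|head -1; python3 pose.py 2
```

```text
t 23.75 F [ 0.05 -0.1  -9.44] p [0.513  0.2129 0.3261] [('near', 0.63, -0.09, 0.993), ('left', 1.04, 0.59, 0.978), ('far', 0.59, 0.13, 0.98), ('mid', 0.63, 0.08, 0.965)]
t 23.75 p [0.513  0.2129 0.3261] yaw 5.81 down [ 0.0329 -0.0016 -0.9995] F [ 0.05 -0.32 -9.75] w 0.0157 n 1 q [ 0.4   0.17  1.72 -0.02  1.23  0.3 ]
n 149 dxyz mm (handle) [ 1.5  0.2 -0.7] rot rad [-0.0013 -0.0045  0.0017] sd [0.85 3.47 4.11 8.27 8.92 4.39] res px 0.09192778967185689
bottom corners dz mm (-x-y,-x+y,+x-y,+x+y) [-0.8 -1.1 -0.3 -0.5]
```

servo_tool(series=[[[0,-0.4,1,0],[0,-0.4,1,0],[0,-0.2,2,0],[0,-0.1,2,0]]])

```text
time: 24.18
ee_pos: [0.5124, 0.213, 0.3205]
orientation: [0.013, 0.67, 0.742, 0.011]
wrist_force: [-0.5, 0.2, -8.5]
gripper_width: 0.0158
```

```bash
python3 mon.py 5 r;python3 plan.py .5115 .2127 .325 6 50|head -1; python3 pose.py 2
```

```text
t 24.43 F [ 0.16 -0.3  -8.74] p [0.5124 0.213  0.3206] [('near', 0.62, 0.02, 0.993), ('left', 0.93, 0.76, 0.981), ('far', 0.45, -0.12, 0.981), ('mid', 0.56, 0.18, 0.963)]
t 24.43 p [0.5124 0.213  0.3206] yaw 5.81 down [ 0.0341 -0.0012 -0.9994] F [ 0.55 -0.8  -8.45] w 0.0155 n 1 q [ 0.4   0.17  1.73 -0.02  1.22  0.3 ]
n 161 dxyz mm (handle) [ 1.3 -0.1 -0.9] rot rad [ 0.0007 -0.0015  0.0006] sd [0.45 1.87 2.2  4.7  5.29 2.58] res px 0.05950382097194051
bottom corners dz mm (-x-y,-x+y,+x-y,+x+y) [-1.  -0.9 -0.8 -0.7]
```

servo_tool(series=[[[0,-0.1,3,0],[0,-0.1,3,0],[0,-0.1,3,0],[0,-0.1,3,0],[0,-0.1,3,0]]])

```text
time: 24.95
ee_pos: [0.5127, 0.213, 0.3053]
orientation: [0.013, 0.67, 0.742, 0.012]
wrist_force: [0.1, -0.5, -6.7]
gripper_width: 0.0155
```

servo_tool(series=[[[0,-0.1,3.5,0],[0,-0.1,3.5,0],[0,-0.1,3.5,0],[0,-0.1,3.5,0],[0,-0.1,3.5,0]]])

```text
time: 25.37
ee_pos: [0.5132, 0.2131, 0.2866]
orientation: [0.014, 0.67, 0.742, 0.012]
wrist_force: [-0.1, -0.9, -4.8]
gripper_width: 0.0154
```

```bash
python3 mon.py 4 r;python3 plan.py .513 .2127 .27 6 50|head -1; python3 pose.py 1
```

```text
t 25.57 F [-0.13  0.22 -5.35] p [0.5132 0.2131 0.2868] [('near', 0.63, 0.03, 0.993), ('left', 0.93, 0.77, 0.981), ('far', 0.48, -0.16, 0.979), ('mid', 0.57, 0.14, 0.979)]
t 25.57 p [0.5132 0.2131 0.2868] yaw 5.81 down [ 3.620e-02 -3.000e-04 -9.993e-01] F [ 0.2   0.47 -4.63] w 0.0155 n 1 q [ 0.4   0.2   1.77 -0.02  1.14  0.3 ]
n 164 dxyz mm (handle) [ 1.3 -0.2 -0.7] rot rad [ 0.0011 -0.0016  0.0004] sd [0.5  2.09 2.46 5.13 5.9  2.99] res px 0.06505147470315364
bottom corners dz mm (-x-y,-x+y,+x-y,+x+y) [-0.9 -0.7 -0.8 -0.5]
```

servo_tool(series=[[[0,-0.1,3.5,0],[0,-0.1,3.5,0],[0,-0.1,3.5,0],[0,-0.1,3.5,0],[0,-0.1,3.5,0]]])

```text
time: 26.03
ee_pos: [0.5147, 0.2136, 0.27]
orientation: [0.015, 0.67, 0.742, 0.014]
wrist_force: [-0.4, -0.0, -3.1]
gripper_width: 0.0156
```

servo_tool(series=[[[0,-0.1,3.5,0],[0,-0.1,3.5,0],[0,-0.1,3.5,0],[0,-0.1,3.5,0]]])

```text
time: 26.37
ee_pos: [0.5155, 0.214, 0.2551]
orientation: [0.015, 0.67, 0.742, 0.015]
wrist_force: [-0.4, -0.5, -1.6]
gripper_width: 0.0155
```

```bash
python3 mon.py 4 r;python3 plan.py .513 .2127 .231 6 50; python3 pose.py 1
```

```text
t 26.57 F [-0.1  -0.29 -1.87] p [0.5154 0.2138 0.2553] [('near', 0.62, 0.02, 0.993), ('left', 0.93, 0.77, 0.981), ('far', 1.17, 0.57, 0.959), ('mid', 0.64, 0.21, 0.978)]
t 26.57 p [0.5154 0.2138 0.2553] yaw 5.81 down [ 0.0415  0.002  -0.9991] F [ 0.14 -0.63 -2.16] w 0.0158 n 1 q [ 0.4   0.23  1.8  -0.02  1.07  0.31]
[-0.8, -3.5, 24.1, np.float64(-0.0034)]
n 169 dxyz mm (handle) [ 1.3 -1.1  0.1] rot rad [-0.004  -0.     -0.0019] sd [0.54 2.17 2.56 5.27 6.84 3.34] res px 0.06740011586427386
bottom corners dz mm (-x-y,-x+y,+x-y,+x+y) [ 0.5 -0.3  0.5 -0.3]
```

servo_tool(series=[[[-0.2,-0.5,4.5,0],[-0.2,-0.5,4.5,0],[-0.2,-0.5,4.5,0],[-0.1,-0.5,4.5,0]]])

```text
time: 26.95
ee_pos: [0.5152, 0.2134, 0.2376]
orientation: [0.016, 0.67, 0.742, 0.016]
wrist_force: [-0.2, -0.8, -1.5]
gripper_width: 0.0155
```

```bash
python3 mon.py 5 r pics/s28.png;python3 plan.py .514 .2127 .2315 6 50
```

```text
t 27.2 F [-0.4  -0.16 -1.82] p [0.5153 0.2135 0.238 ] [('near', 0.62, 0.02, 0.993), ('left', 0.93, 0.77, 0.98), ('far', 2.42, 3.57, 0.926), ('mid', 0.65, 0.24, 0.954)]
t 27.2 p [0.5153 0.2135 0.238 ] yaw 5.81 down [ 0.0449  0.0035 -0.999 ] F [ 0.05  0.08 -2.01] w 0.0156 n 1 q [ 0.4   0.24  1.82 -0.02  1.03  0.31]
[-0.7, -1.7, 6.5, np.float64(-0.0034)]
```

View pics/s28.png

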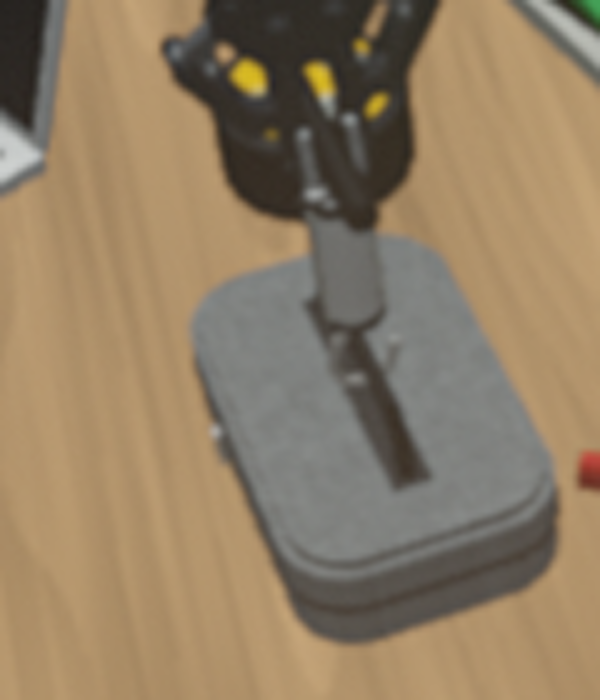

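servo_tool(series=[[[-0.3,-1,7.5,0]]])

```text
time: 27.28
ee_pos: [0.5158, 0.2136, 0.2318]
orientation: [0.016, 0.67, 0.742, 0.018]
wrist_force: [0.7, -0.1, -0.2]
gripper_width: 0.0157
```

```bash
python3 mon.py 5 r pics/s29.png;python3 plan.py .469 .2082 .2305 6 9
```

```text
t 27.53 F [-0.25 -0.31 -1.46] p [0.5145 0.2131 0.2304] [('near', 0.62, 0.02, 0.993), ('left', 0.93, 0.77, 0.981), ('far', 2.8, 4.65, 0.919), ('mid', 0.63, 0.21, 0.948)]
t 27.53 p [0.5145 0.2131 0.2304] yaw 5.81 down [ 0.0444  0.0033 -0.999 ] F [ 0.01 -0.82 -1.08] w 0.0153 n 6 q [ 0.4   0.25  1.83 -0.02  1.02  0.31]
[-0.0, -7.6, -0.4, np.float64(-0.0006)]
[-0.0, -7.6, -0.4, np.float64(-0.0006)]
[-0.0, -7.6, -0.4, np.float64(-0.0006)]
[-0.0, -7.6, -0.4, np.float64(-0.0006)]
[-0.0, -7.6, -0.4, np.float64(-0.0006)]
[-0.0, -7.6, -0.4, np.float64(-0.0006)]
```

View pics/s29.png

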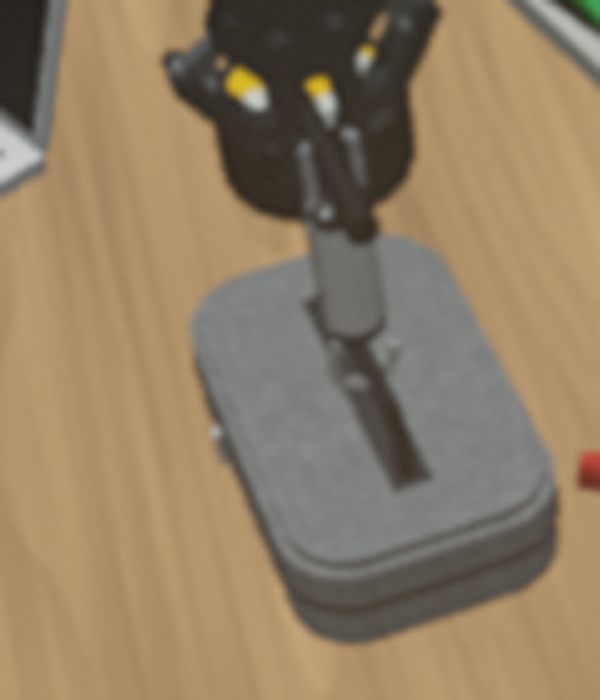

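servo_tool(series=[[[0,-7,-0.3,0]]])

```text
time: 27.62
ee_pos: [0.5085, 0.2126, 0.2306]
orientation: [0.016, 0.67, 0.742, 0.017]
wrist_force: [-0.8, 0.3, -1.1]
gripper_width: 0.0153
```

```bash
python3 mon.py 4 r;python3 plan.py .469 .2082 .2305 6 9|head -1
```

```text
t 27.82 F [-0.62 -0.2  -1.  ] p [0.5072 0.2123 0.2305] [('near', 0.62, 0.02, 0.993), ('left', 0.92, 0.79, 0.978), ('far', 1.1, 0.69, 0.943), ('mid', 0.48, 0.03, 0.938)]
t 27.82 p [0.5072 0.2123 0.2305] yaw 5.81 down [ 0.0443  0.0033 -0.999 ] F [-0.16 -0.3  -1.97] w 0.0154 n 5 q [ 0.4   0.24  1.85 -0.02  1.01  0.31]
```

servo_tool(series=[[[0,-7,-0.3,0]]])

```text
time: 27.9
ee_pos: [0.5011, 0.2119, 0.2308]
orientation: [0.016, 0.67, 0.742, 0.017]
wrist_force: [-0.3, 0.9, -0.5]
gripper_width: 0.0157
```

```bash
python3 mon.py 4 r pics/s30.png;python3 plan.py .469 .2082 .2305 6 9|head -1
```

```text
t 28.1 F [-1.08 -0.2  -0.84] p [0.5    0.2116 0.2305] [('near', 0.62, 0.02, 0.993), ('left', 0.08, -0.84, 0.949), ('far', 0.39, -0.34, 0.954), ('mid', 0.46, 0.08, 0.914)]
t 28.1 p [0.5    0.2116 0.2305] yaw 5.83 down [ 0.0442  0.0033 -0.999 ] F [-0.19 -0.24  0.06] w 0.0154 n 4 q [ 0.41  0.23  1.86 -0.02  1.01  0.31]
```

View pics/s30.png

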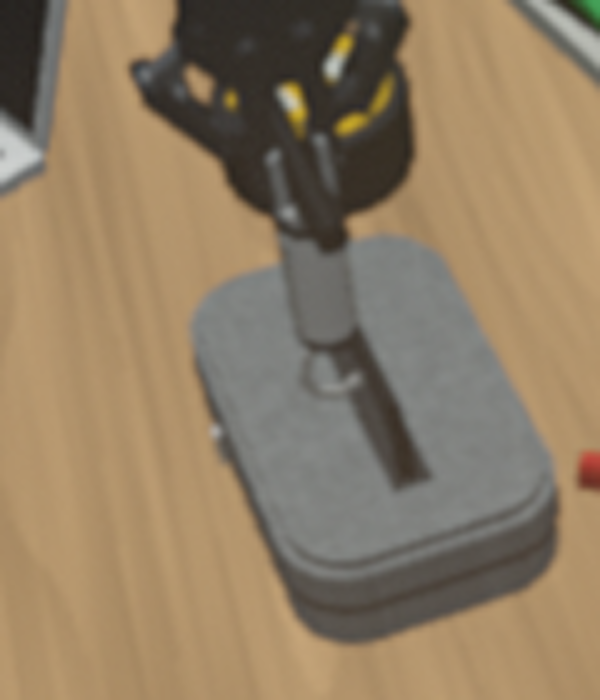

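servo_tool(series=[[[0,-6,-1.5,0]]])

```text
time: 28.18
ee_pos: [0.4946, 0.2111, 0.2318]
orientation: [0.016, 0.67, 0.742, 0.016]
wrist_force: [0.5, -0.2, -1.2]
gripper_width: 0.0155
```

```bash
python3 mon.py 4 r;python3 plan.py .469 .2082 .2315 6 9|head -1
```

```text
t 28.38 F [-0.32 -0.23 -1.38] p [0.4938 0.211  0.2319] [('near', 0.62, 0.02, 0.993), ('left', 0.91, 0.83, 0.926), ('far', 0.39, -0.38, 0.954), ('mid', 0.46, 0.06, 0.905)]
t 28.38 p [0.4938 0.211  0.2319] yaw 5.83 down [ 0.0443  0.0033 -0.999 ] F [ 0.2  -0.43 -0.84] w 0.0157 n 3 q [ 0.41  0.22  1.87 -0.02  1.01  0.32]
```

servo_tool(series=[[[0,-6,-0.3,0]]])

```text
time: 28.47
ee_pos: [0.4886, 0.2106, 0.2321]
orientation: [0.016, 0.67, 0.742, 0.017]
wrist_force: [0.4, 0.1, -1.4]
gripper_width: 0.0158
```

```bash
python3 mon.py 4 r pics/s31.png;python3 plan.py .469 .2082 .2315 6 9|head -1
```

```text
t 28.67 F [-0.44 -0.17 -0.95] p [0.4875 0.2103 0.2319] [('near', 0.62, 0.02, 0.993), ('left', 0.91, 0.85, 0.907), ('far', 0.39, -0.36, 0.954), ('mid', 0.37, 0.11, 0.885)]
t 28.67 p [0.4875 0.2103 0.2319] yaw 5.84 down [ 0.0442  0.0033 -0.999 ] F [ 0.07  0.7  -1.15] w 0.0156 n 3 q [ 0.41  0.21  1.88 -0.02  1.01  0.32]
```

View pics/s31.png

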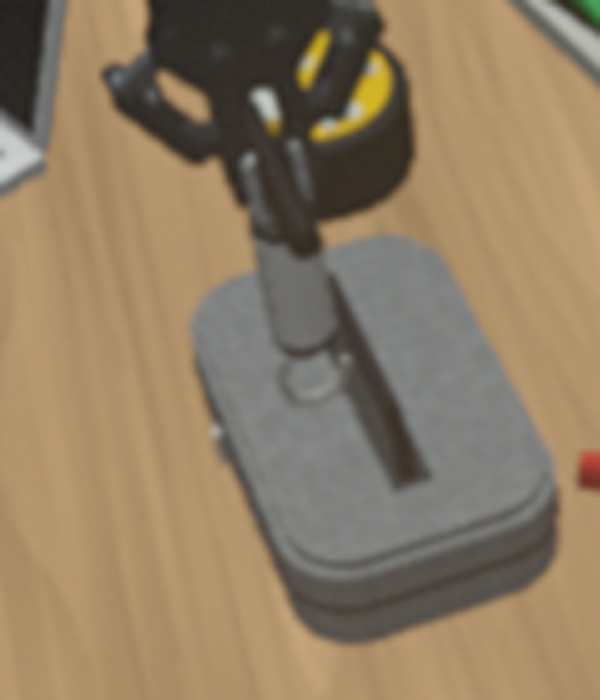

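servo_tool(series=[[[0,-8,-0.4,0]]])

```text
time: 28.75
ee_pos: [0.4806, 0.2098, 0.2321]
orientation: [0.016, 0.67, 0.742, 0.017]
wrist_force: [0.1, -0.1, -1.0]
gripper_width: 0.016
```

```bash
python3 mon.py 4 r
```

```text
t 28.95 F [-0.65 -0.07 -1.49] p [0.4793 0.2095 0.2319] [('near', 0.62, 0.02, 0.993), ('left', 0.92, 0.89, 0.883), ('far', 0.39, -0.37, 0.954), ('mid', 0.36, 0.15, 0.851)]
```

servo_tool(series=[[[0,-8,-0.4,0]]])

```text
time: 29.03
ee_pos: [0.4723, 0.2089, 0.2322]
orientation: [0.016, 0.67, 0.742, 0.017]
wrist_force: [-1.1, 0.6, -1.1]
gripper_width: 0.0156
```

```bash
python3 mon.py 4 r pics/s32.png;python3 plan.py .469 .2082 .2315 6 9|head -1
```

```text
t 29.23 F [-0.43 -0.18 -1.6 ] p [0.471  0.2086 0.232 ] [('near', 0.62, 0.02, 0.993), ('left', 0.94, 0.89, 0.877), ('far', 0.39, -0.36, 0.954), ('mid', 0.48, 0.14, 0.812)]
t 29.23 p [0.471  0.2086 0.232 ] yaw 5.86 down [ 0.044   0.0032 -0.999 ] F [ 0.52 -0.48 -2.12] w 0.0154 n 1 q [ 0.42  0.19  1.91 -0.02  1.    0.33]
```

View pics/s32.png

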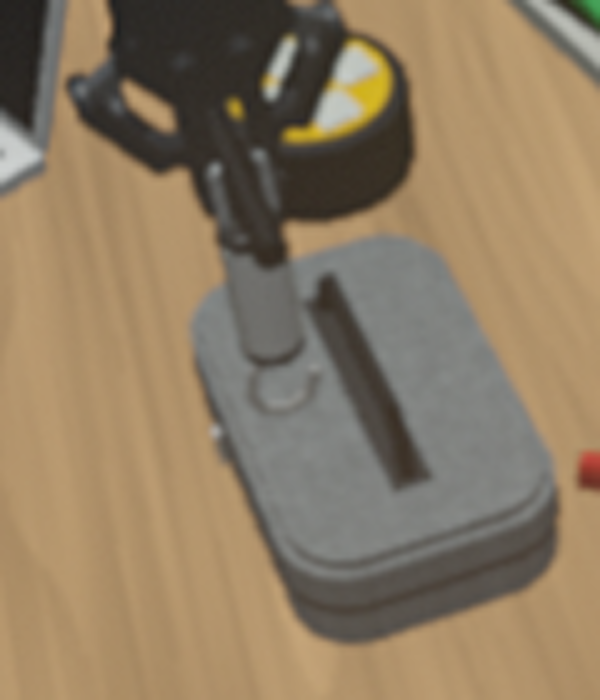

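servo_tool(series=[[[0,0,-10,0],[0,0,-20,0],[0,0,-25,0],[0,0,-25,0],[0,0,-25,0]]])

```text
time: 29.65
ee_pos: [0.4638, 0.207, 0.3374]
orientation: [0.013, 0.67, 0.742, 0.011]
wrist_force: [0.5, -0.5, -2.3]
gripper_width: 0.0158
```

```bash
python3 -c "
from h import *
read_camera('side');read_camera('side')"; python3 plan.py .44 -.13 .335 -22.9 30
```

```text
t 29.75 p [0.466  0.208  0.3409] yaw 5.86 down [ 0.0419  0.0021 -0.9991] F [ 0.86  0.04 -2.05] w 0.0157 n 12 q [ 0.43  0.07  1.79 -0.02  1.24  0.33]
[-27.8, -5.0, 0.3, np.float64(0.0418)]
[-28.0, -3.9, 0.3, np.float64(0.0418)]
[-28.1, -2.7, 0.3, np.float64(0.0418)]
[-28.2, -1.5, 0.3, np.float64(0.0418)]
[-28.3, -0.3, 0.3, np.float64(0.0418)]
[-28.2, 0.8, 0.3, np.float64(0.0418)]
[-28.2, 2.0, 0.3, np.float64(0.0418)]
[-28.1, 3.2, 0.3, np.float64(0.0418)]
[-27.9, 4.4, 0.3, np.float64(0.0418)]
[-27.7, 5.5, 0.3, np.float64(0.0418)]
[-27.5, 6.7, 0.3, np.float64(0.0418)]
[-27.2, 7.8, 0.3, np.float64(0.0418)]
```

servo_tool(series=[[[-20,-5,0,0.03],[-28,-4,0,0.04],[-28,-3,0,0.042],[-28,-2,0,0.042],[-28,0,0,0.042]]])

```text
time: 30.17
ee_pos: [0.4555, 0.0757, 0.341]
orientation: [0.013, 0.739, 0.673, 0.019]
wrist_force: [0.2, -0.1, -2.1]
gripper_width: 0.0159
```

servo_tool(series=[[[-28,1,0,0.042],[-28,2,0,0.042],[-28,3,0,0.042],[-28,4,0,0.042],[-27,5,0,0.042]]])

```text
time: 30.58
ee_pos: [0.4426, -0.0705, 0.3386]
orientation: [0.011, 0.809, 0.588, 0.02]
wrist_force: [0.6, 0.2, -0.8]
gripper_width: 0.0157
```

```bash
python3 -c "
from h import *
read_camera('side');read_camera('side')"; python3 plan.py .45 -.1335 .30 -22.9 30
```

```text
t 30.68 p [ 0.4425 -0.0722  0.3385] yaw -18.12 down [ 0.044   0.0039 -0.999 ] F [-0.38  0.56 -2.29] w 0.0153 n 3 q [-0.17 -0.04  1.91  0.01  1.23  0.14]
[-18.9, 8.2, 12.9, np.float64(0.0278)]
[-18.6, 8.7, 12.9, np.float64(0.0278)]
[-18.4, 9.2, 12.9, np.float64(0.0278)]
```

```bash
python3 -c "
from h import *
print(tri((245.3,347),(423.6,327.6)))"
```

```text
(array([ 0.3848009 , -0.17088996,  0.16853953]), np.float64(0.0020509574959184005))
```

servo_tool(series=[[[-19,8,5,0.028],[-19,9,5,0.028],[-18,9,5,0.028]]])

```text
time: 30.93
ee_pos: [0.4485, -0.1336, 0.3235]
orientation: [0.01, 0.834, 0.552, 0.021]
wrist_force: [-0.3, 0.3, -1.3]
gripper_width: 0.0153
```

```bash
python3 settle.py
python3 - <<'E'
from h import *
im=read_camera('side'); crop(im,220,200,180,170,4,'pics/s33.png')
E
python3 plan.py .47 -.1418 .262 -22.9 15
```

```text
t 31.23 p [ 0.4485 -0.1324  0.3238] yaw -22.94 down [ 0.045   0.0061 -0.999 ] F [-0.11 -0.2  -2.52] w 0.0157 n 5 q [-0.3   0.01  1.89  0.02  1.19  0.09]
[-0.3, 4.2, 12.5, np.float64(-0.0001)]
[-0.4, 4.2, 12.5, np.float64(-0.0001)]
[-0.4, 4.2, 12.5, np.float64(-0.0001)]
[-0.4, 4.2, 12.5, np.float64(-0.0001)]
[-0.4, 4.2, 12.5, np.float64(-0.0001)]
```

View pics/s33.png

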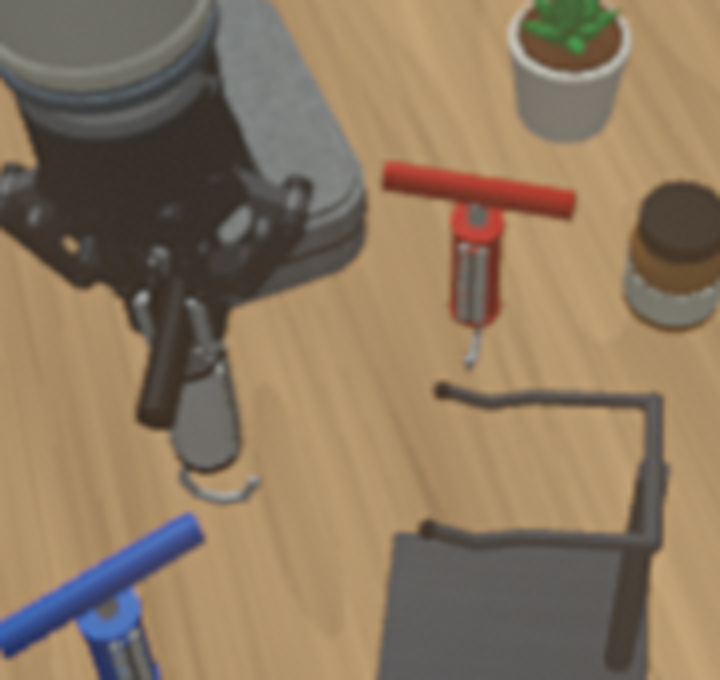

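servo_tool(series=[[[0,15,0,0],[0,15,8,0],[0,3,14,0],[0,0,14,0],[0,0,14,0]]])

```text
time: 31.65
ee_pos: [0.4852, -0.1409, 0.2784]
orientation: [0.013, 0.831, 0.556, 0.024]
wrist_force: [-0.3, 0.3, -1.5]
gripper_width: 0.0154
```

```bash
python3 settle.py; python3 plan.py .5 -.1544 .262 -22.9 15
```

```text
t 31.9 p [ 0.4847 -0.1413  0.2793] yaw -22.53 down [ 0.0532  0.0049 -0.9986] F [ 0.67 -0.16 -1.11] w 0.0154 n 2 q [-0.3   0.11  1.89  0.02  1.09  0.08]
[-3.3, 9.2, 9.0, np.float64(0.0032)]
[-3.3, 9.2, 9.0, np.float64(0.0032)]
```

servo_tool(series=[[[-6,8,8,0.006],[0,10,9,0]]])

```text
time: 32.07
ee_pos: [0.5011, -0.154, 0.2658]
orientation: [0.015, 0.832, 0.553, 0.025]
wrist_force: [0.3, -0.1, -2.5]
gripper_width: 0.0157
```

```bash
python3 settle.py
python3 - <<'E'
from h import *
im=read_camera('side'); crop(im,260,230,140,140,5,'pics/s34.png')
im=read_camera('top'); crop(im,370,180,110,100,7,'pics/t34.png')
E
python3 plan.py .535 -.1692 .260 -22.9 15
```

```text
t 32.42 p [ 0.5004 -0.1531  0.265 ] yaw -22.82 down [ 0.0557  0.0046 -0.9984] F [ 1.17 -0.21 -3.08] w 0.0157 n 3 q [-0.31  0.16  1.87  0.02  1.06  0.07]
[-0.5, 12.6, 2.3, np.float64(0.0005)]
[-0.5, 12.6, 2.3, np.float64(0.0005)]
[-0.5, 12.6, 2.3, np.float64(0.0005)]
```

View pics/s34.png

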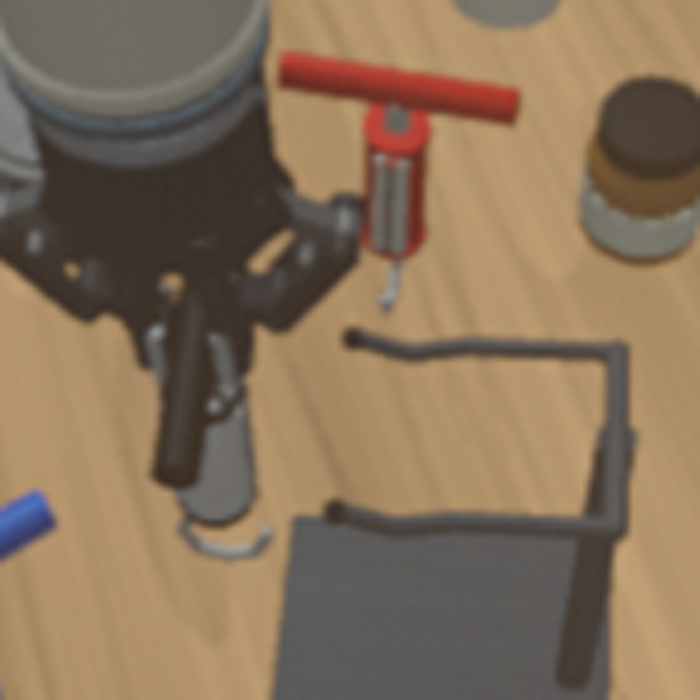

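View pics/t34.png

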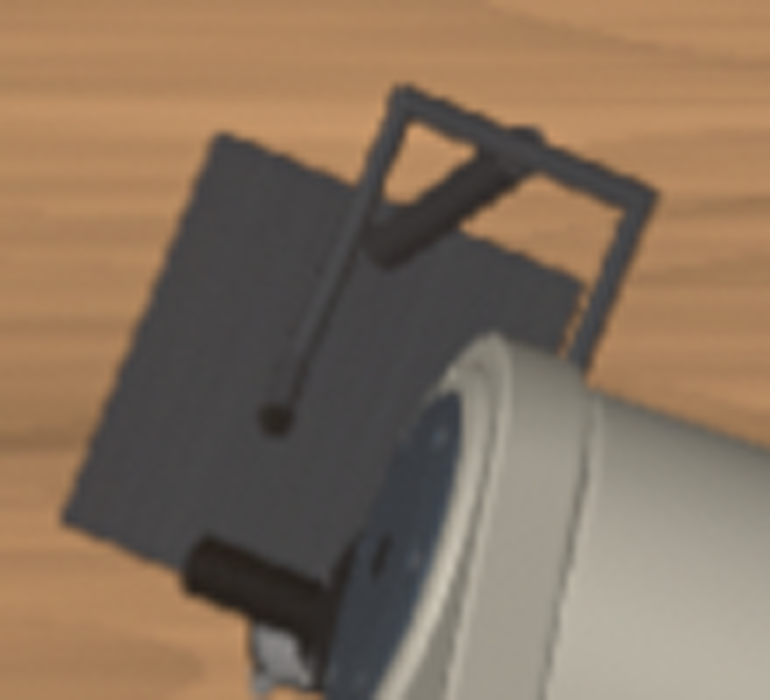

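Run:
```python
from h import *
a=np.radians(-22.9);ex=np.array([np.cos(a),np.sin(a)]);ey=np.array([-ex[1],ex[0]])
S=np.array([.5705,-.1786])
for z in(.2595,.262): 
  P=atz('top',(370+195/7,180+567/7),z)[:2]-S; print(P@ex,P@ey)
P=atz('top',(409.7,228.3),.215)[:2]-S;print('orig',P@ex,P@ey)
print('tcp',(np.array([.5004,-.1531])-S)@ex,(np.array([.5004,-.1531])-S)@ey)
print('grasp tcp',(np.array([.5694,-.1834])-S)@ex,(np.array([.5694,-.1834])-S)@ey)
```

```text
-0.07584117746030607 0.04824105780638876
-0.07611507168999122 0.048535199095285315
orig 0.0005686036149107211 0.04551886900034557
tcp -0.07449775765873236 -0.0037873610629025906
grasp tcp 0.0008544910145507052 -0.004849726291869684
```

servo_tool(series=[[[0.5,12,1,0],[0.5,13,1,0],[0.5,13,1,0]]])

```text
time: 32.67
ee_pos: [0.5367, -0.1666, 0.2647]
orientation: [0.014, 0.832, 0.553, 0.025]
wrist_force: [0.4, 0.3, -1.2]
gripper_width: 0.0153
```

```bash
python3 settle.py
python3 - <<'E'
from h import *
im=read_camera('side'); crop(im,260,230,140,140,5,'pics/s35.png')
E
python3 plan.py .5699 -.181 .258 -22.9 15
```

```text
t 32.97 p [ 0.5352 -0.1661  0.2641] yaw -22.82 down [ 0.0545  0.005  -0.9985] F [ 0.14  0.44 -1.11] w 0.0158 n 3 q [-0.32  0.22  1.8   0.02  1.08  0.07]
[-0.2, 12.5, 2.6, np.float64(0.0005)]
[-0.2, 12.5, 2.6, np.float64(0.0005)]
[-0.2, 12.5, 2.6, np.float64(0.0005)]
```

View pics/s35.png

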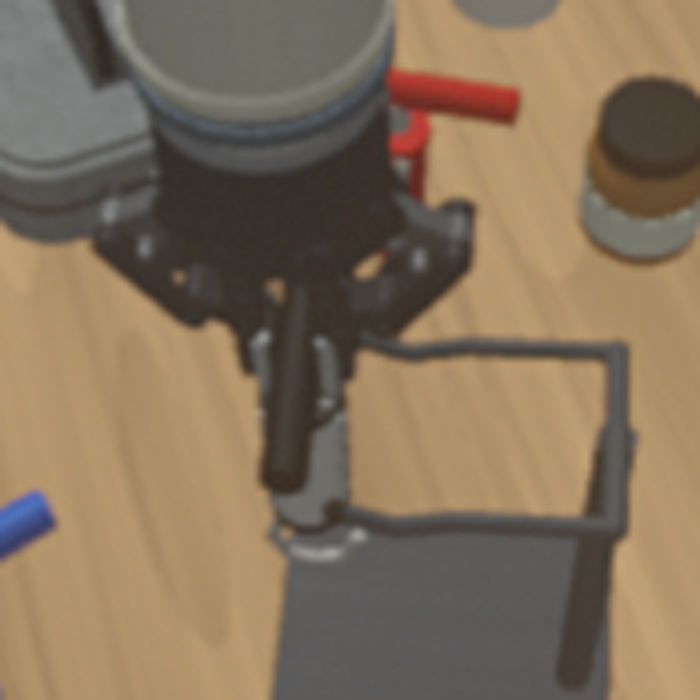

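servo_tool(series=[[[0,12,2,0],[0,12,2,0],[0,10,2,0]]])

```text
time: 33.22
ee_pos: [0.5671, -0.1793, 0.2601]
orientation: [0.013, 0.832, 0.553, 0.024]
wrist_force: [0.3, -0.1, -1.7]
gripper_width: 0.0155
```

```bash
python3 settle.py
python3 - <<'E'
from h import *
im=read_camera('side'); crop(im,280,240,120,130,5,'pics/s36.png')
E
python3 plan.py .5699 -.181 .2215 -22.9 15
```

```text
t 33.52 p [ 0.5655 -0.1787  0.2598] yaw -22.8 down [ 0.0528  0.0057 -0.9986] F [-0.91 -0.08 -2.29] w 0.0153 n 3 q [-0.32  0.27  1.73  0.02  1.09  0.07]
[-0.5, 1.0, 12.8, np.float64(0.0006)]
[-0.5, 1.0, 12.8, np.float64(0.0006)]
[-0.5, 1.0, 12.8, np.float64(0.0006)]
```

View pics/s36.png

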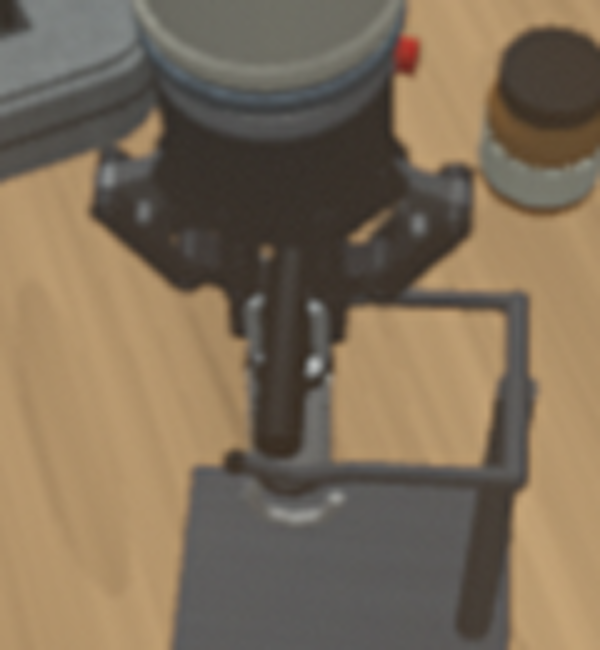

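servo_tool(series=[[[-0.5,1,13,0]]])

```text
time: 33.6
ee_pos: [0.568, -0.1797, 0.2488]
orientation: [0.014, 0.832, 0.553, 0.025]
wrist_force: [0.8, 0.2, -1.8]
gripper_width: 0.0154
```

```bash
python3 settle.py; python3 plan.py .5696 -.181 .2215 -22.9 13|head -2
```

```text
t 33.85 p [ 0.5667 -0.1794  0.2465] yaw -22.8 down [ 0.0522  0.0059 -0.9986] F [-0.52  0.65 -2.14] w 0.0156 n 2 q [-0.32  0.29  1.74  0.03  1.06  0.06]
[-0.5, 1.1, 12.6, np.float64(0.0009)]
```

servo_tool(series=[[[-0.5,1,12,0]]])

```text
time: 33.93
ee_pos: [0.5693, -0.1805, 0.2365]
orientation: [0.014, 0.832, 0.553, 0.025]
wrist_force: [0.3, -0.6, -1.7]
gripper_width: 0.0153
```

```bash
python3 settle.py
python3 - <<'E'
from h import *
im=read_camera('side'); crop(im,280,240,120,130,5,'pics/s37.png')
E
python3 plan.py .5696 -.181 .2215 -22.9 15
```

```text
t 34.23 p [ 0.5681 -0.1801  0.2346] yaw -22.8 down [ 0.0521  0.0059 -0.9986] F [ 0.55  0.02 -1.94] w 0.0162 n 1 q [-0.32  0.3   1.75  0.03  1.04  0.06]
[-0.5, 1.1, 13.1, np.float64(0.0018)]
```

View pics/s37.png

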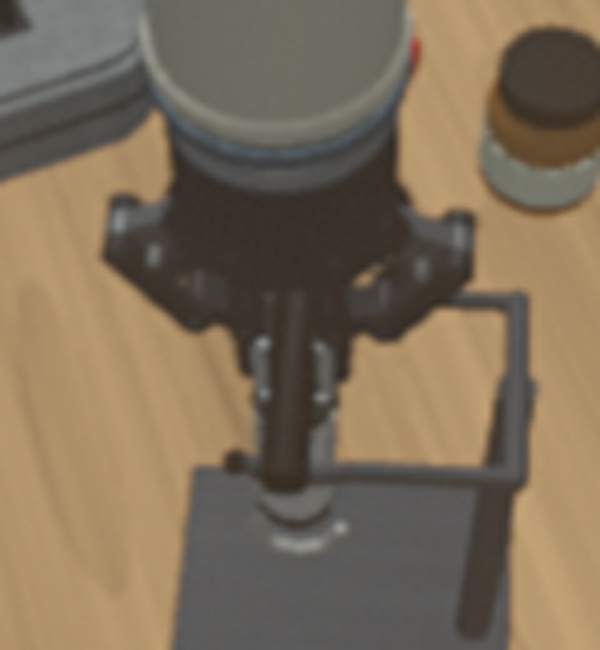

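servo_tool(series=[[[0,0.5,9,0]]])

```text
time: 34.32
ee_pos: [0.5701, -0.1807, 0.2271]
orientation: [0.013, 0.832, 0.553, 0.024]
wrist_force: [0.4, -0.7, -1.3]
gripper_width: 0.0154
```

```bash
python3 fz.py 6; python3 plan.py .5696 -.181 .2215 -22.9 15
```

```text
t 34.6167 F [ 0.14  0.31 -1.65] z [ 0.5691 -0.1803  0.2256] eff [-58.41 -34.15]
t 34.62 p [ 0.5691 -0.1803  0.2256] yaw -22.8 down [ 0.0521  0.0059 -0.9986] F [ 0.28 -0.14 -1.57] w 0.0155 n 1 q [-0.32  0.31  1.76  0.03  1.02  0.06]
[-0.5, 0.6, 4.1, np.float64(0.0018)]
```

servo_tool(series=[[[0,0.3,3.5,0]]])

```text
time: 34.7
ee_pos: [0.57, -0.1805, 0.2228]
orientation: [0.013, 0.832, 0.553, 0.024]
wrist_force: [0.8, 0.6, -1.5]
gripper_width: 0.0156
```

```bash
python3 fz.py 6 pics/s38.png; python3 plan.py .5696 -.181 .2205 -22.9 15
```

```text
t 35.0 F [-0.41  0.14 -2.02] z [ 0.5695 -0.1804  0.2222] eff [-57.84 -33.52]
t 35.0 p [ 0.5695 -0.1804  0.2222] yaw -22.8 down [ 0.0522  0.0059 -0.9986] F [-0.86  0.   -1.57] w 0.0153 n 1 q [-0.32  0.32  1.76  0.03  1.02  0.06]
[-0.5, 0.2, 1.7, np.float64(0.0017)]
```

Lower in small steps until the seat takes the weight.

servo_tool(series=[[[0,0,2,0]]])

```text
time: 35.08
ee_pos: [0.5699, -0.1805, 0.2206]
orientation: [0.012, 0.832, 0.553, 0.024]
wrist_force: [-0.7, 0.9, 3.4]
gripper_width: 0.0154
```

```bash
python3 fz.py 8
python3 - <<'E'
from h import *
im=read_camera('side'); crop(im,290,250,100,110,6,'pics/s39.png')
E
```

```text
t 35.4833 F [-0.14  0.78  2.3 ] z [ 0.5699 -0.1804  0.2205] eff [-54.99 -31.54]
```

View pics/s39.png

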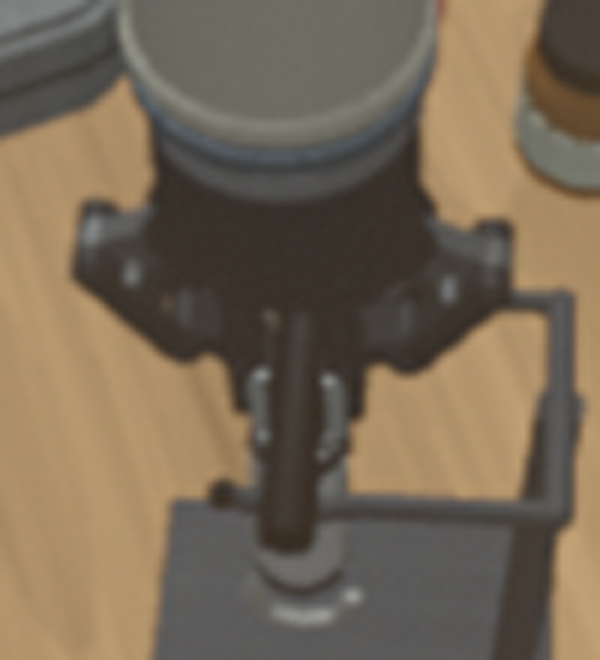

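servo_tool(series=[[[0,0,-0.3,0],[0,0,0,0],[0,0,0,0]]], grip=0.55)

```text
time: 35.78
ee_pos: [0.5694, -0.1804, 0.2202]
orientation: [0.012, 0.832, 0.553, 0.023]
wrist_force: [0.7, -0.1, 0.3]
gripper_width: 0.0466
```

```bash
python3 fz.py 8
python3 - <<'E'
from h import *
im=read_camera('side'); crop(im,290,250,100,110,6,'pics/s40.png')
E
python3 plan.py .5696 -.181 .2705 -22.9 15
```

```text
t 36.1833 F [-0.07  0.39 -0.09] z [ 0.5696 -0.1804  0.2205] eff [-56.47 -32.47]
t 36.23 p [ 0.5696 -0.1804  0.2205] yaw -22.8 down [ 0.0523  0.0059 -0.9986] F [ 0.17 -0.59  0.27] w 0.047 n 4 q [-0.32  0.32  1.76  0.03  1.01  0.06]
[0.2, 0.6, -12.5, np.float64(0.0004)]
[0.2, 0.6, -12.5, np.float64(0.0004)]
[0.2, 0.6, -12.5, np.float64(0.0004)]
[0.2, 0.6, -12.5, np.float64(0.0004)]
```

View pics/s40.png

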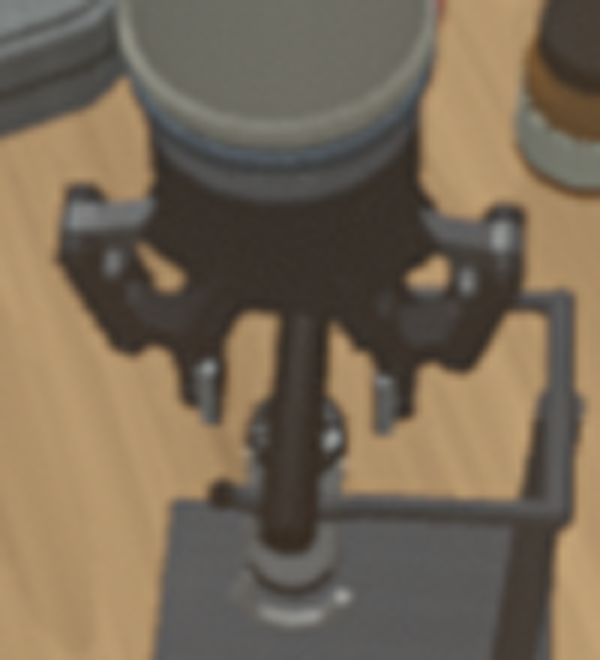

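servo_tool(series=[[[0,0.5,-10,0],[0,0.7,-15,0],[0,1,-20,0],[0,1,-25,0],[0,0,-25,0]]])

```text
time: 36.65
ee_pos: [0.5647, -0.1813, 0.3152]
orientation: [0.008, 0.833, 0.554, 0.02]
wrist_force: [0.5, 0.4, 0.9]
gripper_width: 0.0472
```

```bash
python3 - <<'E'
from h import *
for i in range(6): im=read_camera('side')
crop(im,290,270,110,130,4.5,'pics/s41.png')
E
python3 plan.py .3 -.02 .36 0 35
```

```text
t 36.95 p [ 0.5645 -0.1812  0.3132] yaw -22.79 down [ 0.0414  0.0094 -0.9991] F [ 0.21  0.46 -0.09] w 0.0469 n 9 q [-0.33  0.23  1.66  0.02  1.21  0.06]
[5.3, -33.8, -6.2, np.float64(-0.0442)]
[6.8, -33.6, -6.2, np.float64(-0.0442)]
[8.3, -33.2, -6.2, np.float64(-0.0442)]
[9.7, -32.8, -6.2, np.float64(-0.0442)]
[11.2, -32.4, -6.2, np.float64(-0.0442)]
[12.6, -31.9, -6.2, np.float64(-0.0442)]
[14.0, -31.3, -6.2, np.float64(-0.0442)]
[15.3, -30.6, -6.2, np.float64(-0.0442)]
[16.7, -29.9, -6.2, np.float64(-0.0442)]
```

View pics/s41.png

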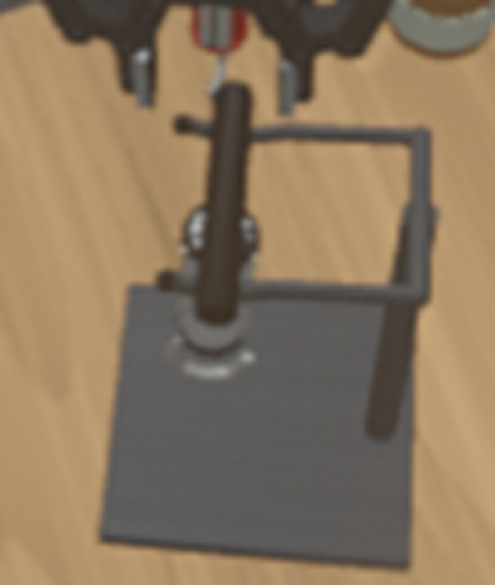

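servo_tool(series=[[[0,0,-30,0],[5,-30,-10,-0.04],[7,-33,0,-0.04],[8,-33,0,-0.04],[10,-33,0,-0.04]]])

```text
time: 37.37
ee_pos: [0.4493, -0.1107, 0.3444]
orientation: [0.005, 0.785, 0.619, 0.016]
wrist_force: [0.2, 0.9, -0.7]
gripper_width: 0.0469
```

Run:
```python
from h import *
for i in range(10): im=read_camera('side')
crop(im,290,270,110,130,4.5,'pics/s42.png'); cv2.imwrite('pics/s42f.png',im[:,:,::-1])
im=read_camera('top'); cv2.imwrite('pics/t42f.png',im[:,:,::-1]); crop(im,370,180,110,100,7,'pics/t42.png')
print(bot.state()['time'],bot.state()['ee_pos'])
```

```text
37.9167 [ 0.45124998 -0.11165056  0.3451095 ]
```

View pics/s42.png

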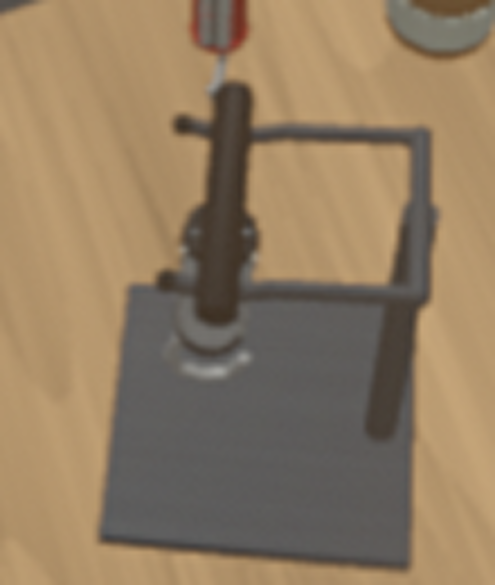

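View pics/t42f.png

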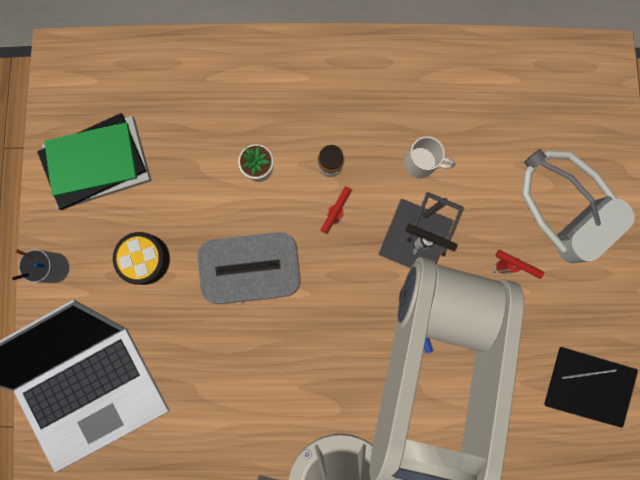

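View pics/t42.png

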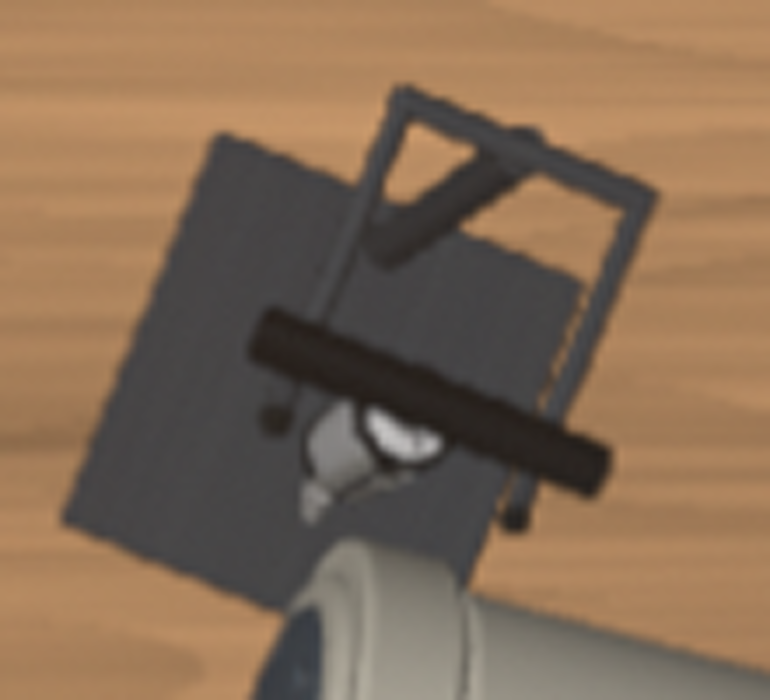

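Run:
```python
from h import *
a=cv2.imread('pics/side0.png',0)
for i in range(14):
    im=read_camera('side'); g=cv2.cvtColor(im,cv2.COLOR_RGB2GRAY)
    # bright hook ring centroid in region
    sub=g[342:358,322:352].astype(float); m=np.clip(sub-110,0,None); ys,xs=np.mgrid[342:358,322:352]
    print(round(bot.state()['time'],2),round((m*xs).sum()/m.sum(),2),round((m*ys).sum()/m.sum(),2),end=' | ')
sub=a[342:360,322:352].astype(float); m=np.clip(sub-110,0,None); ys,xs=np.mgrid[342:360,322:352]; print('orig',(m*xs).sum()/m.sum(),(m*ys).sum()/m.sum())
crop(im,290,270,110,130,4.5,'pics/s43.png')
# tilt estimate: project hook lowest for tilts
S=np.array([.5705,-.1786,.215])
ex=np.array([np.cos(np.radians(-22.9)),np.sin(np.radians(-22.9)),0])
for t in(-.1,-.05,0,.05): print(t,proj('side',S+.164*np.array([0,0,-1])+.164*t*ex), proj('top',S+.11*np.array([0,0,-1])+.11*t*ex))
```

```text
37.97 337.28 351.09 | 38.02 337.31 351.11 | 38.07 337.28 351.11 | 38.12 337.3 351.09 | 38.17 337.29 351.12 | 38.22 337.33 351.13 | 38.27 337.26 351.1 | 38.32 337.31 351.12 | 38.37 337.29 351.14 | 38.42 337.3 351.11 | 38.47 337.32 351.12 | 38.52 337.3 351.11 | 38.57 337.26 351.11 | 38.62 337.28 351.1 | orig 340.34468664850135 353.1948228882834
-0.1 [[330.27284523 351.65342961]] [[418.12311177 246.47666774]]
-0.05 [[334.0442759  351.98409586]] [[419.02174204 244.22644371]]
0 [[337.82024695 352.31402818]] [[419.91915787 241.97829899]]
0.05 [[341.60064731 352.64321191]] [[420.81535072 239.73225717]]
```

View pics/s43.png

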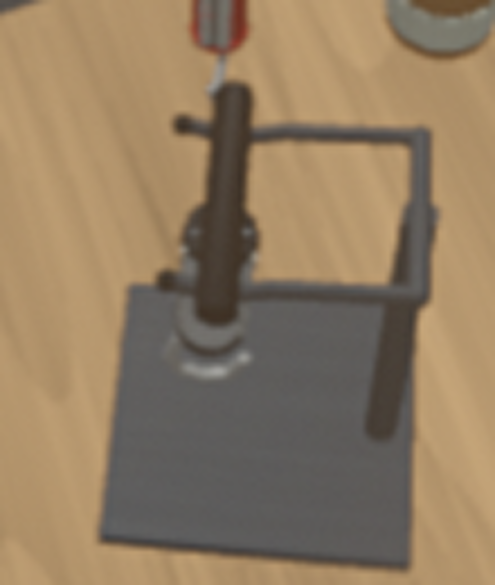

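```bash
python3 - <<'E'
from h import *
a=cv2.imread('pics/side0.png',0); b=cv2.imread('pics/s42f.png',0)
for n,(x,y,w,h) in dict(blue=(215,325,60,60),red1=(312,238,55,45),red2=(330,402,30,72),mug=(405,308,50,65),jar=(372,242,36,44),succ=(343,190,38,48),hub=(240,152,48,42)).items():
    t=a[y:y+h,x:x+w]; r=cv2.matchTemplate(b[y-5:y+h+5,x-5:x+w+5],t,5); print(n,cv2.minMaxLoc(r)[1],cv2.minMaxLoc(r)[3])
E
python3 pose.py 1; python3 -c "
from cell import bot
s=bot.state(); print(s['time'],s['wrist_force'],s['ee_pos']); print(bot.finish_job())"
```

```text
blue 0.9996585845947266 (5, 5)
red1 0.9992910623550415 (5, 5)
red2 0.9996851086616516 (5, 5)
mug 0.9995012283325195 (5, 5)
jar 0.9997705817222595 (5, 5)
succ 0.9996664524078369 (5, 5)
hub 0.4814682900905609 (5, 5)
n 45 dxyz mm (handle) [ 0.6 -2.5  2.5] rot rad [0.0014 0.0098 0.0069] sd [0.92 3.1  3.86 7.43 9.06 4.37] res px 0.05885806607896882
bottom corners dz mm (-x-y,-x+y,+x-y,+x+y) [2.9 3.2 1.7 2. ]
38.6667 [0.32590983 0.35326739 0.16289903] [ 0.45078773 -0.11128642  0.34547553]
the job is handed in; nothing more can be done
None
```

I weighed the case, set it back where it stood, hung the scale back in its fork stand and handed the job in at 38.7 s.

- **Lift:** The hook went in near the middle of the handle. I raised the arm 1 to 3.5 mm per step while the spring took the load.
- **Hold:** The case hung still for about 1.8 s. By camera estimate its middle was about 9 to 10 mm up and its lowest corner 3 to 4 mm clear. It hung tilted by about 0.04 rad, so the hook was 2 to 3 mm beside the middle. One raised corner read 15 to 17 mm.
- **Reading:** The wrist force was about 9.5 N with roughly 1.6 N of that the scale, so the case weighs about 0.8 kg. I did not read the pointer itself.
- **Set-down:** While nearly weightless the case slid about 2 mm and I guided it back. It ended about 1 to 2 mm from where it stood and did not move during unhooking.
- **Scale in the stand:** The bar sits in both seats and the last pictures show it at rest. It leans about 0.04 rad compared with the start.
- **Other things:** The mug, jar, succulent and the blue and red look-alikes are unmoved in the pictures. The hub was hidden from the side camera at the end (match 0.48); in the top view it looks unmoved.
- **Check that disagreed:** The very last case-position fit, with the arm partly in view, read about 2.5 mm of height. Few points were visible, so I put it down to noise. The fit just after set-down read within 1 mm of the table.

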